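# Lay out the insect sorting board

### The job

Lay out the white sorting board: the white dish centred on the black disc with the green knobbed cover seated on top of it, the red-lidded box centred on the yellow disc, and the amber bottle on the board midway between the two discs, in line with them. Stand the orange-capped vial on the blue stripe along the board's far edge, straight behind the dish (square across the board). Leave all upright and released, and do not disturb the grey canister or the remote control.

Things in the scene. Friction and masses are not known exactly. Their poses are not given: they have to be found in the camera images.
- board: Fixed white flat board, 170 mm (its x) by 340 mm (its y), 6 mm thick, turned up to 0.2 rad. Origin at the centre of its underside; x points away from the robot, y to the robot's left, z up. A flush blue stripe 26 mm wide, 320 mm long, runs along y, its middle line at board x = +50 mm. The discs' centres lie at board x = -35 mm, y = +110 and -110 mm (which is which varies).
- black_disc: Fixed black disc, 72 mm in diameter, 3 mm thick, on the board. Origin at the centre of its underside (6 mm above the bench); its axes are parallel to the board's.
- yellow_disc: Fixed yellow disc, 72 mm in diameter, 3 mm thick, on the board. Origin at the centre of its underside (6 mm above the bench); its axes are parallel to the board's.
- dish: Loose open round white porcelain dish, outer diameter 60 mm, 16 mm high, wall 3 mm, floor 4 mm thick, about 50 g. Origin at the centre of its underside, z up. Can be gripped across its outside.
- cover: Loose round green cover with a black knob, about 40 g. From below: a plug 48 mm in diameter, 3 mm deep (drops into the dish's 54 mm mouth), a plate 64 mm in diameter, 5 mm thick, and a central upright knob 16 mm in diameter, 22 mm tall; 30 mm in all. Origin at the centre of the plug's underside, z up. Seated, its origin is 13 mm above the dish's.
- box: Loose square specimen box, 45 x 45 mm, 38 mm high, brown with a red lid (fixed, the top 10 mm), about 60 g. Origin at the centre of its underside, x and y square to its sides, z up.
- bottle: Loose amber bottle with a white cap: body 40 mm in diameter up to 46 mm, then a shoulder and a cap 24 mm in diameter up to 70 mm, about 90 g. Origin at the centre of its underside, z up.
- vial: Loose slim white vial, 22 mm in diameter, with an orange cap 24 mm in diameter from 42 mm to its top at 55 mm, about 30 g. Origin at the centre of its underside, z up.
- canister: Bystander: loose grey round canister with a black lid, 54 mm in diameter, 42 mm high, standing among the things. Origin at the centre of its underside. Not to be moved.
- remote: Bystander: loose white remote control lying flat between robot and board, its length across the robot's view, 150 (its x) x 50 x 18 mm. Origin at the centre of its underside. Not to be moved.
There are look-alikes about, which are no part of the job. Several things look just like the box: the one meant starts farthest from the robot's base. Several things have the shape of the cover; the one meant has the colours described above.

How it is judged:
By the outcome, as a careful person would: the job done as asked, in the order asked, and still so for the second after the job is handed in, with the robot touching nothing.
It also fails if it takes over 131 s, if anything falls off the work surface, if the arm or the gripper's body presses on something with over 40 N, if the wrist force passes 120 N, or if a joint passes its speed limit or range.

### The arm

A 6-joint arm with a two-finger parallel gripper is mounted at the origin on the work surface. World frame = base frame: x ahead of the robot, y to its left, z up, the work surface at z = 0. Lengths are in m, angles in rad, forces in N, time in s.
With the tool pointing down it reaches from about 0.35 to 0.85 m from the base axis. Payload 8.1 kg.
Tool frame: the origin (TCP) lies at the very end of the fingers, on their centre line; the grasp point (between the pads) lies 19 mm behind it (arm.pinch_z is the distance from the TCP to the grasp point, in m); z points along the fingers, y is the line along which they close (so a half turn about z gives the same grasp; the last joint's range is limited). The gripper opens to 85 mm and grips with 20 to 120 N. Pads are 22 mm wide; open, the fingers measure 114 mm over their backs; the gripper's body (76 mm by 85 mm) begins 54 mm behind the grasp point. The pads swing forward as they close: fully open they stand 13 mm farther back than shut.
Start: joints at [1.137, 0.13, 1.488, -0, 1.523, -0.085], TCP at [0.205, 0.564, 0.231] pointing down, gripper open.
Joint ranges: [-2.96, 2.96], [-0.89, 2.26], [0.02, 2.5], [-1.34, 4.48], [0, 2.73], [-2.66, 2.66]. Speed limits (rad/s): [2.39, 2.39, 2.79, 3.14, 3.14, 3.14].

### API

Orientations are given as a rotation vector (axis times angle).
In Python, from rig import arm gives the robot as it stands.
- The arm moves only by the shell command python3 -m creep 'ROWS'. ROWS is JSON, a list of rows, each a list of 3 entries, a list of its own where there are three numbers: the shift along the tool's x, y, z in cm, then the turn, a rotation vector about the tool's x, y, z in degrees, then the opening, from -1 (shut) to 1 (fully open). A call has 1 to 5 rows; each row is the pose to reach, as a shift and turn from the pose commanded when the call began, along the tool's axes at that moment; what a row does not reach only later rows make up. A row lasts 1/12 s, in which the tool goes at most 41.7 mm and 7.16 degrees, less where a joint would pass 70% of its speed; a pose out of reach is approached as far as the arm can. A call with a gripper value outside its range is refused whole. The fingers move at their own pace and stop on an object; the grip force is fixed at half the most. Time passes only in rows, so rows that repeat a pose let the fingers close. It gives the time, the measured TCP pose, the force, the opening and the grip force at its end, in the units of the state.
- arm.read_state(): the state, without advancing time (a new reading comes with each control period).
- arm.read_camera(name): name is "scene" or "top" or "wrist"; returns (picture, depth): 480x640x3 uint8, red, green, blue; 480x640 float32, m along the optical axis (not along the pixel's ray), 0 where there is no reading.
- arm.camera_model(name): a dict with "fovy" (degrees; the focal length in pixels is half the picture's height over the tangent of half this angle, whatever the lens; pixels are square), "cx", "cy" (the principal point, pixels), "extrinsics" (4x4, takes a point from camera to world coordinates); the wrist camera has in their place "hand_eye" (4x4, takes a point from camera to tool coordinates, whose origin is the TCP and whose axes are the flange's). Camera axes: x right, y down, z forward; pixel columns grow to the right and rows downward; lengths in m; the calibration is good to about 2 mm. A picture is of the moment at which its call begins: read the wrist's pose just before it. camera_model takes no time and is no camera call.
- arm.sign_off(): hands the job in; it is judged then, once.
Trained networks look in the newest picture that a camera, given by its name, has taken for a name from the list of things; names that differ only in an ending like _2 or _b are one class to them, and where a whole thing is asked for, a point or a joint stands for the part that bears it (a point fixed in the world has none). Each returns a list of dicts, best first, with "p" (0 to 1); they miss things now and then, are a little off and sometimes report something else, mostly with a low value. They report only what shows in the picture. A call takes as long as a camera call. They do not tell look-alikes from the thing itself.
- arm.cut_out(camera, name): "region" (480x640 bool, what is visible of it) and "location" ([column, row] in pixels, amid what is visible of it).
- arm.landmark_of(camera, name): "location" ([column, row] in pixels: a listed point, or the origin of a listed thing).
The state is a dict: "clock": time; "qpos": joint angles; "qd": joint speeds; "joint_efforts": joint torques, N m; "ee_pos": TCP position; "eef_rot": TCP orientation; "contact_force": force on the tool from outside, world axes, zero at the start; "torque": the same for the moment, N m; "gripper_width": opening from 0.0 (shut) to 1.0 (fully open); "gripper_force": force on a finger pad.
Only numpy, scipy, OpenCV 4.12 (cv2) and the standard library are available. Lean on these libraries where they do the work, as an engineer would, in place of code of your own. Each camera call takes 0.05 s, during which the arm holds its last target. There are 200 camera calls.

## Working session

There is one attempt and no reset: what is moved stays moved. The work goes in short steps, Python scripts to look and compute and a shell command to move; the robot and the scene stay as the last step left them, time stands still between calls to the robot, and variables do not carry over. Pictures are saved under pics/ and viewed, at most 16 in all, crops included, and the job is handed in when it is done.

```bash
mkdir -p pics; ls
python3 - <<'E'
from rig import arm
import cv2,numpy as np
s=arm.read_state();print(s)
for n in("scene","top"):
    p,d=arm.read_camera(n);cv2.imwrite(f"pics/{n}0.png",p[:,:,::-1]);np.savez(f"{n}0.npz",p=p,d=d);print(n,arm.camera_model(n))
print(arm.camera_model("wrist"),arm.pinch_z)
E
```

```text
pics
{'clock': 0.0, 'qpos': array([ 1.13658160e+00,  1.31178397e-01,  1.48927226e+00,  3.82206136e-05,
        1.52301999e+00, -8.54140682e-02]), 'qd': array([ 0.00165226, -0.00085827,  0.00054651, -0.00082578, -0.00046609,
       -0.00068526]), 'joint_efforts': array([ 2.16677108e-03, -5.69406724e+01, -5.00535786e+01,  2.65028057e-04,
        1.52475655e-02,  1.08675752e-05]), 'ee_pos': array([0.20480258, 0.56337537, 0.23023801]), 'eef_rot': array([-5.45034148e-01, -3.09342387e+00,  2.83506955e-03]), 'contact_force': array([-0.86836366, -0.3216217 , -0.0262678 ]), 'torque': array([ 0.02118053, -0.00794304,  0.01219522]), 'gripper_force': 0.0, 'gripper_width': 1.0043250769070673}
scene {'fovy': 57.52279912271255, 'cx': 328.29696241226003, 'cy': 240.53580538438712, 'extrinsics': array([[ 0.82962455,  0.39905235, -0.3904873 ,  0.79311753],
       [ 0.55794008, -0.61841096,  0.55341734, -0.53685988],
       [-0.02063913, -0.67699713, -0.73569621,  0.69083983],
       [ 0.        ,  0.        ,  0.        ,  1.        ]])}
top {'fovy': 47.528820023056646, 'cx': 316.3135700002692, 'cy': 240.75960903548966, 'extrinsics': array([[ 0.02742012, -0.98258266,  0.18379188,  0.26276574],
       [-0.99959749, -0.02561311,  0.01219905, -0.07846706],
       [-0.0072791 , -0.1840524 , -0.98288948,  1.13194818],
       [ 0.        ,  0.        ,  0.        ,  1.        ]])}
{'fovy': 68.62291602577076, 'cx': 323.40902716956634, 'cy': 246.75228023406513, 'hand_eye': array([[ 4.58891122e-04, -9.54858479e-01, -2.97060727e-01,
         7.58678655e-02],
       [ 9.99999893e-01,  4.54021950e-04,  8.53844414e-05,
         1.06000576e-05],
       [ 5.33420326e-05, -2.97060734e-01,  9.54858585e-01,
        -1.42385434e-01],
       [ 0.00000000e+00,  0.00000000e+00,  0.00000000e+00,
         1.00000000e+00]])} 0.0187
```

View pics/top0.png

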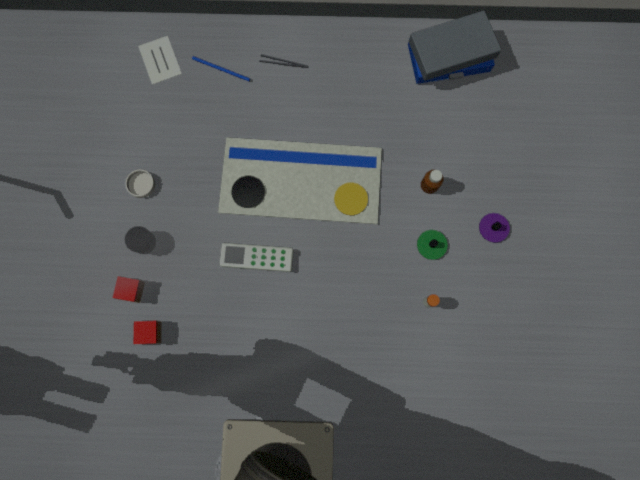

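View pics/scene0.png

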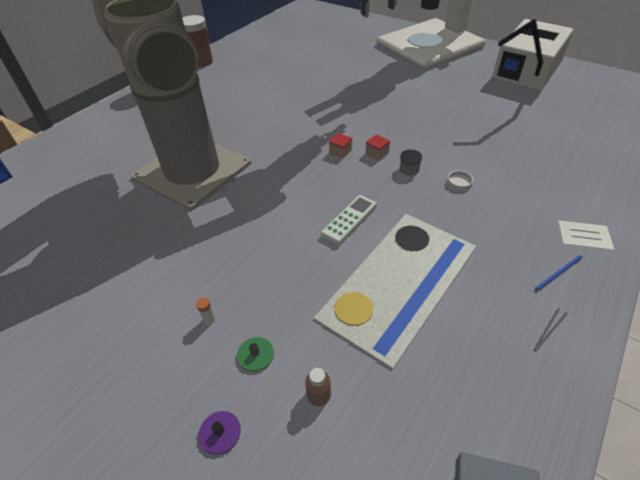

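Top view: dish (140,184), canister (140,240), red boxes (127,289) and (146,332), remote (257,257), black disc (248,191), yellow (351,199), bottle (432,181), green cover (432,244), purple look-alike (494,228), vial (433,300). Next I measure them and confirm which box is meant.

```bash
cat > h.py <<'E'
import numpy as np,cv2
from rig import arm
from scipy.spatial.transform import Rotation as R
def K(m): return 240/np.tan(np.radians(m['fovy'])/2)
def T(n,s=None):
    m=arm.camera_model(n)
    if n!='wrist': return m,m['extrinsics']
    W=np.eye(4);W[:3,:3]=R.from_rotvec(s['eef_rot']).as_matrix();W[:3,3]=s['ee_pos'];return m,W@m['hand_eye']
def cloud(n,d,s=None):
    m,E=T(n,s);v,u=np.mgrid[:480,:640];f=K(m)
    c=np.stack([(u-m['cx'])/f*d,(v-m['cy'])/f*d,d],-1)
    return c@E[:3,:3].T+E[:3,3]
def ray(n,uv,z,s=None):  # pixel onto plane z
    m,E=T(n,s);f=K(m);r=E[:3,:3]@np.array([(uv[0]-m['cx'])/f,(uv[1]-m['cy'])/f,1]);t=(z-E[2,3])/r[2]
    return (E[:3,3]+t*r)
E
python3 - <<'E'
from h import *
np.set_printoptions(precision=4,suppress=True)
zs=dict(dish=0,cover=0,box=0,bottle=0,vial=0,canister=0,remote=0,board=0,black_disc=.006,yellow_disc=.006)
for n in("top","scene"):
    for o,z in zs.items():
        for r in arm.landmark_of(n,o)[:4]:
            if r['p']>.2: print(n,o,round(r['p'],2),np.round(r['location'],1),ray(n,r['location'],z)[:2])
D=np.load('top0.npz');P=cloud('top',D['d']);p=D['p'].astype(int);hsv=cv2.cvtColor(D['p'],cv2.COLOR_RGB2HSV)
H,S,V=[hsv[...,i].astype(int) for i in range(3)]
def show(name,mask,zl,zh):
    m=mask&(P[...,2]>zl)&(P[...,2]<zh)&(P[...,0]>.2)&(P[...,0]<1)
    k,l,st,c=cv2.connectedComponentsWithStats(m.astype(np.uint8))
    for i in range(1,k):
        if st[i,4]>25:
            q=l==i;x=P[q]; r=cv2.minAreaRect(x[:,:2].astype(np.float32)*1000);e=cv2.minEnclosingCircle(x[:,:2].astype(np.float32)*1000)
            print(name,st[i,4],c[i].round(1),'mean',x.mean(0),'rect',np.round(r[0],1),np.round(r[1],1),round(r[2],1),'circ',np.round(e[0],1),round(e[1],1))
show('redtop',((H<8)|(H>172))&(S>150),.03,.05)
show('vialcap',(H<15)&(S>120),.048,.065)
show('tall',V>0,.06,.08)
show('cover',(H>45)&(H<80)&(S>100),.002,.02)
show('yellow',(H>18)&(H<32)&(S>120),0,.02)
show('black',(V<60),0.005,.02)
show('board',(S<60)&(V>120),0.002,.012)
show('blue',(H>100)&(H<130)&(S>120),0.002,.012)
show('can',V>0,.036,.05)
show('rim',V>0,.0125,.02)
im=D['p'][260:360,90:190,::-1];cv2.imwrite('pics/crop1.png',cv2.resize(im,None,fx=6,fy=6,interpolation=2))
E
```

```text
top dish 0.91 [140.8 185.4] [0.5861 0.3177]
top dish 0.51 [144.4 243. ] [0.4601 0.2991]
top cover 0.84 [429.4 246.5] [ 0.4683 -0.3028]
top cover 0.81 [491.3 232.3] [ 0.5023 -0.4337]
top cover 0.68 [142.8 242.2] [0.4618 0.3027]
top cover 0.22 [428.2 185.4] [ 0.6018 -0.3016]
top box 0.75 [134.5 291.3] [0.3576 0.311 ]
top box 0.64 [148.6 331.3] [0.2764 0.2747]
top bottle 0.67 [429.3 182.9] [ 0.6074 -0.3041]
top vial 0.63 [425.3 299.9] [ 0.3559 -0.2931]
top canister 0.75 [143.8 243.1] [0.4599 0.3004]
top remote 0.66 [132.5 288. ] [0.3643 0.3158]
top remote 0.6 [259.3 257.3] [0.4359 0.0544]
top board 0.89 [303.9 181.7] [ 0.6033 -0.0341]
top board 0.64 [429.8 184.6] [ 0.6036 -0.3051]
top black_disc 0.64 [249.3 192. ] [0.5757 0.0817]
top yellow_disc 0.83 [349.2 199.5] [ 0.5645 -0.1321]
scene dish 0.87 [462.6 181.9] [0.5924 0.32  ]
scene cover 0.85 [252.4 354.1] [ 0.4653 -0.3117]
scene cover 0.82 [219.5 433.1] [ 0.5103 -0.4413]
scene box 0.74 [379.4 153.4] [0.3659 0.3128]
scene box 0.59 [340.3 149.8] [0.2707 0.2714]
scene bottle 0.33 [410.3 169.7] [0.4646 0.2947]
scene vial 0.63 [208.4 317. 
[... 3354 characters left out ...]
8] 51.4 circ [ 601.3 -302. ] 19.5
can 555 [138.  238.6] mean [0.4614 0.2988 0.0428] rect [461.8 299.5] [52.5 53. ] 0.4 circ [462.2 299.6] 28.1
can 466 [125.8 288.3] mean [0.3599 0.3157 0.0392] rect [359.8 315.8] [45.9 44.9] 82.2 circ [359.9 316.3] 30.3
can 482 [144.8 331.6] mean [0.2752 0.2699 0.0392] rect [274.9 269.9] [44.8 45.2] 4.8 circ [275.4 270.1] 31.3
rim 43 [480.1  70.3] mean [ 0.8636 -0.4155  0.0161] rect [ 863.3 -413.5] [ 4.1 55.6] 11.2 circ [ 863.  -413.6] 27.8
rim 118 [141.1 181.2] mean [0.5909 0.3122 0.0161] rect [589.1 313.7] [60.8 52.5] 42.8 circ [587.7 316.6] 31.6
rim 1166 [256.2 256.6] mean [0.4347 0.0588 0.0177] rect [435.3  59.5] [150.3  50.8] 87.0 circ [436.   58.8] 77.2
```

View pics/crop1.png

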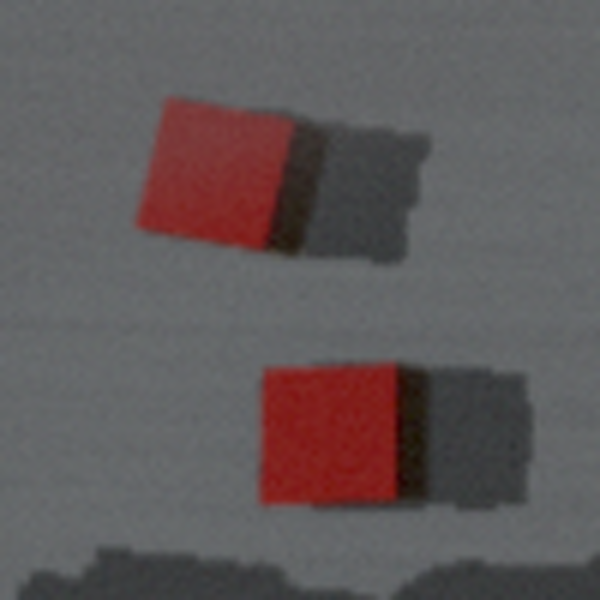

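Box candidates: (127,289), 0.48 m from the base, and (146,332), 0.385 m away. The one at (127,289) is farther, so it is the box meant. The only green cover with a black knob is at (432,244). Heights and sizes match those given.

```bash
cat > plan.py <<'E'
import sys
from h import *
x,y,z,hd=map(float,sys.argv[1:5])  # heading of tool y in deg
s=arm.read_state();M=R.from_rotvec(s['eef_rot']).as_matrix()
h=np.radians(hd);G=np.array([[-np.sin(h),np.cos(h),0],[np.cos(h),np.sin(h),0],[0,0,-1]]).T.copy()
G=np.column_stack([[-np.sin(h),np.cos(h),0],[np.cos(h),np.sin(h),0],[0,0,-1]]);G[:,0]=np.cross(G[:,1],G[:,2])
print('t',s['clock'],'pos',s['ee_pos'].round(4),'w',round(s['gripper_width'],3),'shift cm',(M.T@(np.array([x,y,z])-s['ee_pos'])*100).round(2),'turn',np.degrees(R.from_matrix(M.T@G).as_rotvec()).round(2))
E
python3 -m creep '[[[-18,-4,2],[0,0,-17],1],[[-18,-4,2],[0,0,-17],1],[[-18,-4,2],[0,0,-17],1],[[-18,-4,2],[0,0,-17],1],[[-18,-4,2],[0,0,-17],1]]'
python3 plan.py .588 .316 .15 87.3
```

```text
clock: 1.52
ee_pos: [0.3634, 0.4622, 0.2108]
eef_rot: [0.084, 3.14, -0.002]
contact_force: [-0.6, 1.0, 0.2]
gripper_width: 0.996
gripper_force: 0.0
t 1.5167 pos [0.3634 0.4622 0.2108] w 0.996 shift cm [-23.2  -13.4    6.12] turn [-0.06  0.05 -0.35]
```

```bash
python3 -m creep '[[[-12,-7,3],[0,0,0],1],[[-12,-7,3],[0,0,0],1],[[-12,-7,3],[0,0,0],1],[[-12,-7,3],[0,0,0],1]]' >/dev/null
python3 -m creep '[[[-11,-6.4,3],[0,0,0],1],[[-11,-6.4,3],[0,0,0],1],[[-11,-6.4,3],[0,0,0],1],[[-11,-6.4,3],[0,0,0],1],[[-11,-6.4,3],[0,0,0],1]]' >/dev/null
python3 - <<'E'
from h import *
s=arm.read_state();p,d=arm.read_camera('wrist');cv2.imwrite('pics/w1.png',p[:,:,::-1]);np.savez('w1.npz',p=p,d=d)
P=cloud('wrist',d,s);print(s['ee_pos'],s['qd'].round(3))
q=(P[...,2]>.012)&(P[...,2]<.02)&(np.hypot(P[...,0]-.588,P[...,1]-.316)<.045)
X=P[q][:,:2];A=np.c_[2*X,np.ones(len(X))];c=np.linalg.lstsq(A,(X**2).sum(1),rcond=None)[0];print(len(X),c[:2],np.sqrt(c[2]+c[0]**2+c[1]**2),cv2.minEnclosingCircle(X.astype(np.float32)))
print(np.median(P[...,2][(P[...,2]<.008)&(P[...,2]>-.02)]))
E
python3 plan.py .588 .316 .15 87.3
```

```text
[0.58473049 0.31632938 0.14961893] [ 0.058 -0.041  0.02   0.021  0.014  0.027]
882 [0.58657059 0.31633367] 0.028137712848754524 ((0.5868104100227356, 0.3160998225212097), 0.03002062626183033)
-0.00013906786795370163
t 2.3167 pos [0.5836 0.3179 0.1504] w 1.002 shift cm [-0.45 -0.17  0.04] turn [-0.03 -0.09 -0.42]
```

View pics/w1.png

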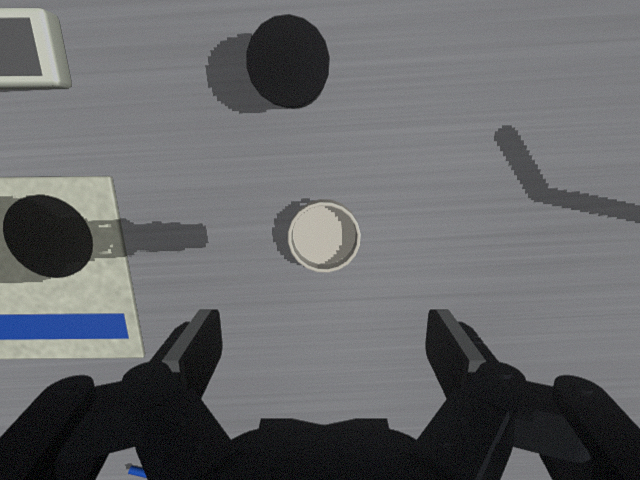

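The wrist view shows the dish at (324,236), the canister at (288,62) and the black disc at (48,236). The dish centre is (0.587, 0.316), with a rim radius of 30 mm as expected. Going down.

```bash
python3 -m creep '[[[-0.3,-0.2,12],[0,0,-0.4],1],[[-0.3,-0.2,12],[0,0,-0.4],1],[[-0.3,-0.2,12],[0,0,-0.4],1],[[-0.3,-0.2,12],[0,0,-0.4],1],[[-0.3,-0.2,12],[0,0,-0.4],1]]' >/dev/null
python3 -m creep '[[[0,0,1],[0,0,0],1],[[0,0,2],[0,0,0],1],[[0,0,2.7],[0,0,0],1],[[0,0,2.7],[0,0,0],1],[[0,0,2.7],[0,0,0],1]]'
python3 plan.py .5868 .3161 .0 87.3
```

```text
clock: 3.15
ee_pos: [0.5861, 0.3169, 0.0045]
eef_rot: [-0.071, -3.141, -0.0]
contact_force: [-0.2, 0.7, 0.1]
gripper_width: 0.997
gripper_force: 0.0
t 3.15 pos [0.5861 0.3169 0.0045] w 0.997 shift cm [-0.07 -0.08  0.45] turn [ 0.   -0.    0.12]
```

```bash
python3 -m creep '[[[0,0,0.5],[0,0,0],1],[[0,0,0.5],[0,0,0],1],[[0,0,0.5],[0,0,0],0.5],[[0,0,0.5],[0,0,0],-1],[[0,0,0.5],[0,0,0],-1]]'
python3 -m creep '[[[0,0,0],[0,0,0],-1],[[0,0,0],[0,0,0],-1],[[0,0,0],[0,0,0],-1],[[0,0,0],[0,0,0],-1],[[0,0,0],[0,0,0],-1]]'
```

```text
clock: 3.57
ee_pos: [0.5869, 0.3171, 0.0005]
eef_rot: [0.071, 3.139, 0.001]
contact_force: [0.9, 1.1, 0.0]
gripper_width: 0.669
gripper_force: 63.7
clock: 3.98
ee_pos: [0.5869, 0.3171, 0.0003]
eef_rot: [0.071, 3.139, 0.001]
contact_force: [-0.5, -0.3, 4.9]
gripper_width: 0.669
gripper_force: 64.3
```

```bash
python3 -m creep '[[[0,0,-3],[0,0,0],-1],[[0,0,-7],[0,0,0],-1],[[0,0,-8],[0,0,0],-1],[[0,0,-8],[0,0,0],-1]]' >/dev/null
python3 -m creep '[[[0,-4,0],[0,0,0],-1],[[0,-8,0],[0,0,0],-1],[[0,-12,0],[0,0,0],-1],[[0,-12,0],[0,0,0],-1],[[0,-12,0],[0,0,0],-1]]'
python3 plan.py .5761 .0844 .08 87.34
python3 - <<'E'
from h import *
p,d=arm.read_camera('wrist');cv2.imwrite('pics/w2.png',p[:,:,::-1])
E
```

```text
clock: 4.73
ee_pos: [0.5799, 0.1945, 0.0778]
eef_rot: [-0.076, -3.138, 0.001]
contact_force: [0.5, -0.2, -0.3]
gripper_width: 0.668
gripper_force: 64.2
t 4.7333 pos [0.5799 0.1945 0.0778] w 0.668 shift cm [ -0.16 -11.02  -0.21] turn [-0.04 -0.13 -0.12]
```

View pics/w2.png

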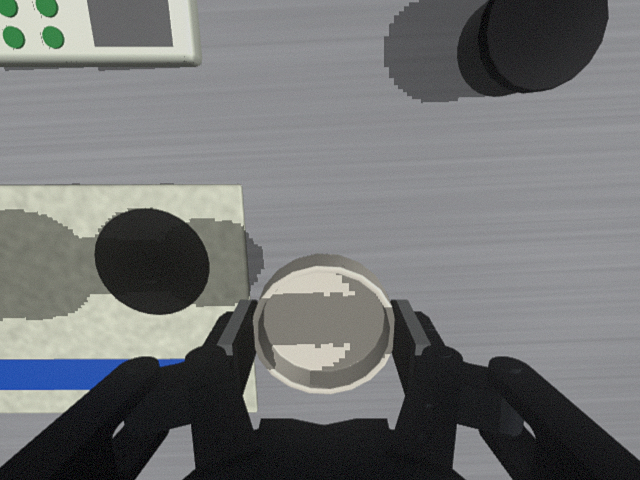

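The dish is held level at (322,325) and the black disc shows at (152,261). I'll measure both from this pose.

```bash
cat >> h.py <<'E'
def fit(X):
    A=np.c_[2*X,np.ones(len(X))];c=np.linalg.lstsq(A,(X**2).sum(1),rcond=None)[0];return c[:2],np.sqrt(c[2]+c[0]**2+c[1]**2)
E
python3 - <<'E'
from h import *
ss=[]
s=arm.read_state();p,d=arm.read_camera('wrist');P=cloud('wrist',d,s);V=p.max(2)
s2=arm.read_state();print(s['ee_pos'],s2['ee_pos'])
q=(V<60)&(abs(P[...,2]-.009)<.006)&(np.hypot(P[...,0]-.576,P[...,1]-.084)<.05)
X=P[q][:,:2];print('disc',len(X),X.mean(0),cv2.minEnclosingCircle(X.astype(np.float32)),P[q][:,2].mean())
c0=s['ee_pos'];q=(V>100)&(np.hypot(P[...,0]-c0[0],P[...,1]-c0[1])<.045)&(P[...,2]>.06)
zt=np.percentile(P[q][:,2],98);X=P[q&(P[...,2]>zt-.003)][:,:2]
print('rim',len(X),zt,fit(X),cv2.minEnclosingCircle(X.astype(np.float32)))
E
python3 plan.py .5761 .0844 .08 87.34
```

```text
[0.58009955 0.1960332  0.07813117] [0.58028417 0.19705073 0.07844888]
disc 9306 [0.57427557 0.08497959] ((0.5754200220108032, 0.08443767577409744), 0.03652849793434143) 0.008786753863714506
rim 3014 0.09428432370957444 (array([0.58029771, 0.19593612]), np.float64(0.028431995152485966)) ((0.5710369348526001, 0.196691632270813), 0.04263937473297119)
t 4.8333 pos [0.5803 0.1971 0.0784] w 0.666 shift cm [ -0.1  -11.27  -0.16] turn [ 0.01 -0.06  0.04]
```

```bash
python3 -m creep '[[[-0.1,-4,0],[0,0,0],-1],[[-0.1,-8,0],[0,0,0],-1],[[-0.1,-11.2,0],[0,0,0],-1],[[-0.1,-11.2,0],[0,0,0],-1],[[-0.1,-11.2,0],[0,0,0],-1]]'
python3 -m creep '[[[0,0,2],[0,0,0],-1],[[0,0,4],[0,0,0],-1],[[0,0,5],[0,0,0],-1],[[0,0,5],[0,0,0],-1],[[0,0,5],[0,0,0],-1]]'
python3 plan.py .5757 .0844 .0105 87.34
```

```text
clock: 5.25
ee_pos: [0.5767, 0.0848, 0.0789]
eef_rot: [-0.073, -3.14, -0.0]
contact_force: [0.3, 0.2, -0.9]
gripper_width: 0.665
gripper_force: 64.3
clock: 5.67
ee_pos: [0.576, 0.0863, 0.0286]
eef_rot: [-0.068, -3.139, -0.0]
contact_force: [-0.3, 0.6, 0.4]
gripper_width: 0.667
gripper_force: 64.3
t 5.6667 pos [0.576  0.0863 0.0286] w 0.667 shift cm [ 0.02 -0.19  1.81] turn [ 0.   -0.11  0.17]
```

```bash
python3 -m creep '[[[0,-0.1,0.8],[0,0,0],-1],[[0,-0.1,1.4],[0,0,0],-1],[[0,-0.1,1.8],[0,0,0],-1],[[0,-0.1,1.8],[0,0,0],-1],[[0,-0.1,1.8],[0,0,0],-1]]'
python3 plan.py .5757 .0844 .0095 87.34
```

```text
clock: 6.08
ee_pos: [0.5764, 0.084, 0.0111]
eef_rot: [-0.071, -3.14, -0.0]
contact_force: [-0.4, 0.4, 0.1]
gripper_width: 0.67
gripper_force: 64.3
t 6.0833 pos [0.5764 0.084  0.0111] w 0.67 shift cm [0.07 0.04 0.16] turn [-0.   -0.03  0.07]
```

Press down slightly, release and lift.

```bash
python3 -m creep '[[[0,0,0.2],[0,0,0],-1],[[0,0,0.2],[0,0,0],-1],[[0,0,0.2],[0,0,0],0.6],[[0,0,0.2],[0,0,0],0.8],[[0,0,0.2],[0,0,0],1]]'
python3 -m creep '[[[0,0,0],[0,0,0],1],[[0,0,0],[0,0,0],1],[[0,0,-3],[0,0,0],1],[[0,0,-7],[0,0,0],1],[[0,0,-11],[0,0,0],1]]'
python3 -m creep '[[[0,0,-4],[0,0,0],1],[[0,0,-4],[0,0,0],1],[[0,0,-4],[0,0,0],1]]'
python3 - <<'E'
from h import *
s=arm.read_state();p,d=arm.read_camera('wrist');P=cloud('wrist',d,s);V=p.max(2);cv2.imwrite('pics/w3.png',p[:,:,::-1])
near=np.hypot(P[...,0]-.576,P[...,1]-.084)
X=P[(V<60)&(abs(P[...,2]-.009)<.006)&(near<.05)][:,:2];print('disc',len(X),cv2.minEnclosingCircle(X.astype(np.float32)))
X=P[(P[...,2]>.021)&(P[...,2]<.03)&(near<.05)][:,:2];print('rim',len(X),fit(X),cv2.minEnclosingCircle(X.astype(np.float32)))
print(s['ee_pos'])
E
python3 plan.py .472 -.3068 .15 87.34
```

```text
clock: 6.5
ee_pos: [0.5769, 0.084, 0.0096]
eef_rot: [0.071, 3.14, 0.0]
contact_force: [1.0, 0.3, -0.0]
gripper_width: 1.0
gripper_force: 0.0
clock: 6.92
ee_pos: [0.575, 0.0839, 0.119]
eef_rot: [-0.071, -3.137, 0.0]
contact_force: [1.7, -0.3, 0.4]
gripper_width: 0.996
gripper_force: 0.0
clock: 7.17
ee_pos: [0.5793, 0.0842, 0.1636]
eef_rot: [0.071, 3.133, 0.001]
contact_force: [-0.5, -0.1, -0.9]
gripper_width: 0.998
gripper_force: 0.0
disc 1054 ((0.5756295919418335, 0.08435665816068649), 0.03570103645324707)
rim 852 (array([0.57712488, 0.0840627 ]), np.float64(0.028137960242272397)) ((0.577509880065918, 0.08402371406555176), 0.03003726340830326)
[0.57930363 0.08419611 0.16361676]
t 7.2167 pos [0.5775 0.0841 0.1607] w 1.0 shift cm [  8.79 -39.52   1.03] turn [0.02 0.17 0.08]
```

Dish is within 2 mm of the disc centre. Next the cover.

```bash
python3 -m creep '[[[4.4,-20,0],[0,0,0],1],[[4.4,-20,0],[0,0,0],1],[[4.4,-20,0],[0,0,0],1],[[4.4,-20,0],[0,0,0],1],[[4.4,-20,0],[0,0,0],1]]' >/dev/null
python3 plan.py .472 -.3068 .15 87.34
python3 -m creep '[[[4.3,-19.4,1],[0,0,0],1],[[4.3,-19.4,1],[0,0,0],1],[[4.3,-19.4,1],[0,0,0],1],[[4.3,-19.4,1],[0,0,0],1],[[4.3,-19.4,1],[0,0,0],1]]' >/dev/null
python3 -m creep '[[[0,0,0],[0,0,0],0.2],[[0,0,0],[0,0,0],0.2],[[0,0,0],[0,0,0],0.2]]' >/dev/null
python3 - <<'E'
from h import *
s=arm.read_state();p,d=arm.read_camera('wrist');P=cloud('wrist',d,s);V=p.max(2);cv2.imwrite('pics/w4.png',p[:,:,::-1])
near=np.hypot(P[...,0]-.472,P[...,1]+.3068)
X=P[(p[...,1]>p[...,0]*1.3+10)&(abs(P[...,2]-.008)<.003)&(near<.05)][:,:2];print('plate',len(X),cv2.minEnclosingCircle(X.astype(np.float32)))
X=P[(P[...,2]>.026)&(P[...,2]<.034)&(near<.03)];print('knob',len(X),cv2.minEnclosingCircle(X[:,:2].astype(np.float32)),X.mean(0))
print(s['ee_pos'])
E
python3 plan.py .472 -.3068 .15 87.34
```

```text
t 7.6333 pos [ 0.5214 -0.1152  0.1569] w 1.001 shift cm [  4.07 -19.36   0.69] turn [ 0.04 -0.21  0.09]
plate 3977 ((0.47160518169403076, -0.3072318732738495), 0.031929370015859604)
knob 318 ((0.4715738296508789, -0.3070938289165497), 0.008103449828922749) [ 0.47078448 -0.30696675  0.02943982]
[ 0.47102831 -0.3048063   0.1473816 ]
t 8.35 pos [ 0.4715 -0.3044  0.1478] w 0.6 shift cm [-0.06 -0.24 -0.22] turn [ 0.11 -0.11  0.1 ]
```

View pics/w4.png

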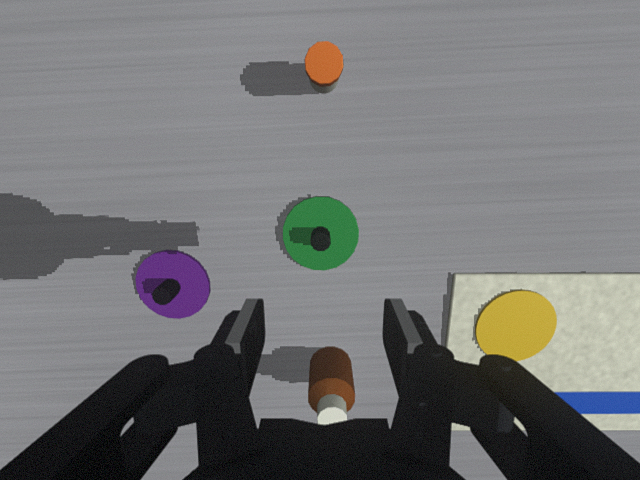

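The wrist view shows the green cover at (320,232) with its knob at (320,238), the vial at (324,63), and the purple look-alike at (172,285). The knob is at (0.4716, −0.307), z 0.029. I'll grip the knob.

```bash
python3 -m creep '[[[0,-0.25,11],[0,0,0],0.2],[[0,-0.25,11],[0,0,0],0.2],[[0,-0.25,11],[0,0,0],0.2],[[0,-0.25,11],[0,0,0],0.2],[[0,-0.25,11],[0,0,0],0.2]]' >/dev/null
python3 plan.py .4716 -.3071 .011 87.34
python3 -m creep '[[[0,0,1],[0,0,0],0.2],[[0,0,2],[0,0,0],0.2],[[0,0,2.7],[0,0,0],0.2],[[0,0,2.7],[0,0,0],0.2],[[0,0,2.7],[0,0,0],-1]]'
python3 plan.py .4716 -.3071 .010 87.34
python3 -m creep '[[[0,0,0],[0,0,0],-1],[[0,0,0],[0,0,0],-1],[[0,0,0],[0,0,0],-1],[[0,0,0],[0,0,0],-1],[[0,0,0],[0,0,0],-1]]'
```

```text
t 8.7667 pos [ 0.4708 -0.3057  0.0376] w 0.598 shift cm [-0.09 -0.14  2.66] turn [ 0.17 -0.22  0.18]
clock: 9.18
ee_pos: [0.4718, -0.3081, 0.0123]
eef_rot: [-0.071, -3.141, -0.0]
contact_force: [0.3, -0.1, 0.2]
gripper_width: 0.475
gripper_force: 0.0
t 9.1833 pos [ 0.4718 -0.3081  0.0123] w 0.475 shift cm [0.02 0.1  0.23] turn [ 0.01 -0.01  0.07]
clock: 9.6
ee_pos: [0.4724, -0.3087, 0.0132]
eef_rot: [0.071, 3.14, -0.001]
contact_force: [-0.1, 0.0, 6.2]
gripper_width: 0.159
gripper_force: 58.9
```

```bash
python3 -m creep '[[[0,0,-3],[0,0,0],-1],[[0,0,-7],[0,0,0],-1],[[0,0,-9],[0,0,0],-1],[[0,0,-9],[0,0,0],-1]]'
python3 plan.py .577 .0842 .08 87.34
```

```text
clock: 9.93
ee_pos: [0.4749, -0.3106, 0.1086]
eef_rot: [0.071, 3.133, -0.009]
contact_force: [-0.2, -1.1, 0.8]
gripper_width: 0.156
gripper_force: 58.6
t 9.9333 pos [ 0.4749 -0.3106  0.1086] w 0.156 shift cm [-8.4  39.91  2.7 ] turn [-0.32  0.44  0.08]
```

```bash
python3 -m creep '[[[-0.8,4,0],[0,0,0],-1],[[-1.7,8,0],[0,0,0],-1],[[-2.5,12,0],[0,0,0],-1],[[-3.4,16,0],[0,0,0],-1],[[-4.2,20,0],[0,0,0],-1]]' >/dev/null
python3 -m creep '[[[-0.8,4,0],[0,0,0],-1],[[-1.7,8,0],[0,0,0],-1],[[-2.5,12,0],[0,0,0],-1],[[-3.2,16,0],[0,0,0],-1],[[-3.8,18,0],[0,0,0],-1]]' >/dev/null
python3 -m creep '[[[0,0,0],[0,0,0],-1],[[0,0,0],[0,0,0],-1],[[0,0,0],[0,0,0],-1]]' >/dev/null
python3 - <<'E'
from h import *
s=arm.read_state();p,d=arm.read_camera('wrist');P=cloud('wrist',d,s);V=p.max(2);cv2.imwrite('pics/w5.png',p[:,:,::-1]);e=s['ee_pos']
near=np.hypot(P[...,0]-e[0],P[...,1]-e[1])
X=P[(p[...,1]>p[...,0]*1.3+10)&(P[...,2]>.06)&(near<.05)];z=np.median(X[:,2]);X=X[abs(X[:,2]-z)<.004];print('plate z',z,len(X),X.min(0),X.max(0),cv2.minEnclosingCircle(X[:,:2].astype(np.float32)))
near=np.hypot(P[...,0]-.577,P[...,1]-.084)
X=P[(P[...,2]>.021)&(P[...,2]<.03)&(near<.05)&(V>90)][:,:2];print('rim',len(X),fit(X),cv2.minEnclosingCircle(X.astype(np.float32)))
print(e,s['eef_rot'])
E
python3 plan.py .577 .0842 .08 87.34
```

```text
plate z 0.09603398232319818 7717 [0.53539451 0.03600075 0.09206649] [0.59946651 0.09894207 0.09908836] ((0.5674940347671509, 0.0675080418586731), 0.03228931874036789)
rim 553 (array([0.57692616, 0.08398627]), np.float64(0.02814722256791419)) ((0.5712679624557495, 0.0882861316204071), 0.028964094817638397)
[0.5682148  0.06730296 0.10141766] [-7.04497588e-02 -3.13934218e+00  8.75698270e-04]
t 11.0667 pos [0.5683 0.0668 0.1016] w 0.157 shift cm [-0.79  1.78  2.16] turn [-0.03 -0.07  0.03]
```

View pics/w5.png

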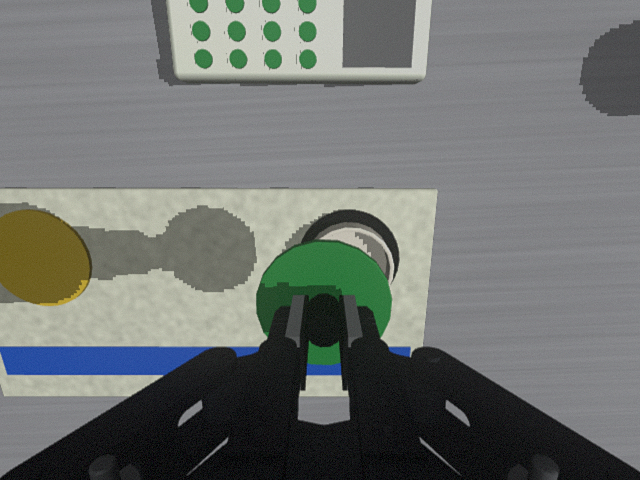

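The cover is held level at (325,300) and the dish shows behind it at (352,255). Measured offset to the dish: (−0.85, 1.7) cm in tool x, y.

```bash
python3 -m creep '[[[-0.85,1.7,1],[0,0,0],-1],[[-0.85,1.7,3],[0,0,0],-1],[[-0.85,1.7,5],[0,0,0],-1],[[-0.85,1.7,5.4],[0,0,0],-1],[[-0.85,1.7,5.4],[0,0,0],-1]]' 
python3 -m creep '[[[0,0,0],[0,0,0],-1],[[0,0,0],[0,0,0],-1],[[0,0,0],[0,0,0],-1]]' >/dev/null
python3 plan.py .577 .084 .0355 87.34
```

```text
clock: 11.48
ee_pos: [0.5761, 0.083, 0.0462]
eef_rot: [-0.073, -3.136, 0.001]
contact_force: [-0.7, -0.4, -0.1]
gripper_width: 0.157
gripper_force: 58.7
t 11.7333 pos [0.5793 0.0841 0.05  ] w 0.159 shift cm [ 0.23 -0.02  1.45] turn [0.02 0.15 0.04]
```

```bash
for i in 1 2 3; do python3 -m creep '[[[0,0,0],[0,0,0],-1]]' | grep ee_pos; done
python3 -m creep '[[[0,0,0.4],[0,0,0],-1],[[0,0,0.8],[0,0,0],-1],[[0,0,1.1],[0,0,0],-1],[[0,0,1.1],[0,0,0],-1]]'
python3 -m creep '[[[0,0,0],[0,0,0],-1],[[0,0,0],[0,0,0],-1],[[0,0,0],[0,0,0],-1]]'
```

```text
ee_pos: [0.5791, 0.0843, 0.0497]
ee_pos: [0.5787, 0.0844, 0.0492]
ee_pos: [0.5785, 0.0845, 0.0489]
clock: 12.32
ee_pos: [0.5772, 0.0844, 0.0359]
eef_rot: [-0.071, -3.139, 0.0]
contact_force: [-0.6, 0.9, -0.3]
gripper_width: 0.158
gripper_force: 58.7
clock: 12.57
ee_pos: [0.5783, 0.0845, 0.0374]
eef_rot: [0.071, 3.141, -0.0]
contact_force: [0.8, -0.5, -0.2]
gripper_width: 0.159
gripper_force: 58.7
```

```bash
python3 -m creep '[[[0.1,0,0.1],[0,0,0],-1],[[0.1,0,0.2],[0,0,0],-1],[[0.1,0,0.2],[0,0,0],-1],[[0.1,0,0.2],[0,0,0],-1],[[0.1,0,0.2],[0,0,0],-1]]'
python3 -m creep '[[[0,0,0],[0,0,0],-1],[[0,0,0],[0,0,0],-1],[[0,0,0],[0,0,0],-1],[[0,0,0],[0,0,0],-1]]'
python3 - <<'E'
from h import *
p,d=arm.read_camera('scene');cv2.imwrite('pics/s6.png',cv2.resize(p[180:300,330:490,::-1],None,fx=5,fy=5,interpolation=2))
E
```

```text
clock: 12.98
ee_pos: [0.5771, 0.0845, 0.0353]
eef_rot: [-0.071, -3.141, 0.0]
contact_force: [-0.6, -0.1, 0.0]
gripper_width: 0.162
gripper_force: 58.8
clock: 13.32
ee_pos: [0.5772, 0.0845, 0.0353]
eef_rot: [0.071, 3.141, 0.0]
contact_force: [-0.8, -0.0, -0.7]
gripper_width: 0.156
gripper_force: 58.8
```

View pics/s6.png

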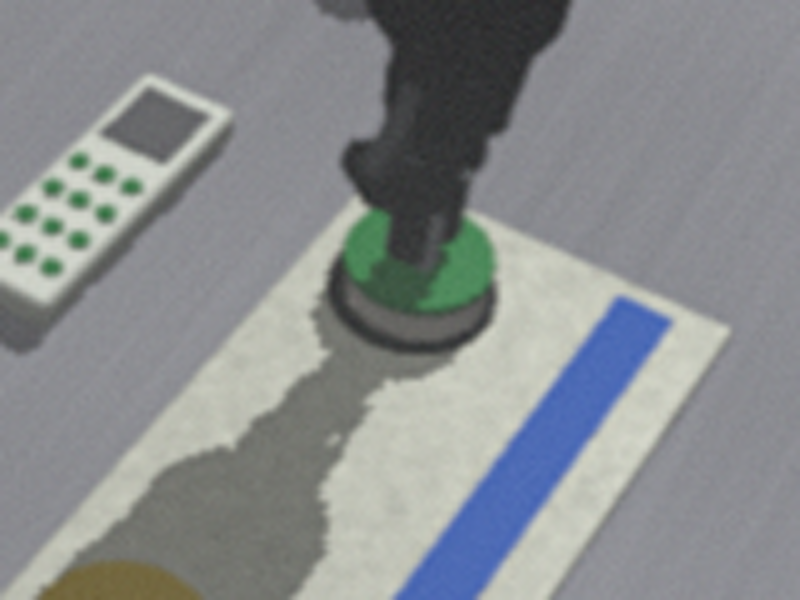

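The cover, near (420,260) in the crop, looks level and practically on the dish. I'll push gently until it touches, then release.

```bash
python3 -m creep '[[[0,0,0.1],[0,0,0],-1],[[0,0,0.1],[0,0,0],-1],[[0,0,0.1],[0,0,0],-1]]'
python3 -m creep '[[[0,0,0],[0,0,0],-0.3],[[0,0,0],[0,0,0],-0.1],[[0,0,0],[0,0,0],0],[[0,0,0],[0,0,0],0.1],[[0,0,0],[0,0,0],0.2]]'
python3 -m creep '[[[0,0,0],[0,0,0],0.2],[[0,0,-3],[0,0,0],0.2],[[0,0,-7],[0,0,0],0.2],[[0,0,-11],[0,0,0],0.2],[[0,0,-11],[0,0,0],1]]'
python3 -m creep '[[[0,0,0],[0,0,0],1],[[0,0,0],[0,0,0],1],[[0,0,0],[0,0,0],1],[[0,0,0],[0,0,0],1],[[0,0,0],[0,0,0],1]]'
python3 - <<'E'
from h import *
s=arm.read_state();p,d=arm.read_camera('wrist');P=cloud('wrist',d,s);e=s['ee_pos']
near=np.hypot(P[...,0]-.577,P[...,1]-.084)
X=P[(p[...,1]>p[...,0]*1.3+10)&(near<.05)];print('plate z',np.percentile(X[:,2],[2,20,50,80,98]),cv2.minEnclosingCircle(X[:,:2].astype(np.float32)))
A=np.c_[X[:,:2]-X[:,:2].mean(0),np.ones(len(X))];print(np.linalg.lstsq(A,X[:,2],rcond=None)[0])
E
python3 plan.py .36 .316 .15 82.2
```

```text
clock: 13.62
ee_pos: [0.5773, 0.0845, 0.0352]
eef_rot: [0.071, 3.141, -0.0]
contact_force: [-3.8, -0.9, 8.0]
gripper_width: 0.159
gripper_force: 59.6
clock: 14.03
ee_pos: [0.577, 0.0845, 0.0341]
eef_rot: [-0.071, -3.141, 0.0]
contact_force: [-0.1, -0.9, -0.5]
gripper_width: 0.6
gripper_force: 0.0
clock: 14.45
ee_pos: [0.5824, 0.0848, 0.1542]
eef_rot: [0.07, 3.127, 0.002]
contact_force: [1.0, 0.4, 2.3]
gripper_width: 0.725
gripper_force: 0.0
clock: 14.87
ee_pos: [0.5761, 0.0844, 0.1425]
eef_rot: [-0.071, -3.138, 0.0]
contact_force: [-0.3, -0.3, -0.1]
gripper_width: 1.001
gripper_force: 0.0
plate z [0.02836663 0.02922384 0.029792   0.03042739 0.22959266] ((0.5737531185150146, 0.08282965421676636), 0.048570577055215836)
[-0.45416939 -0.22814161  0.0396679 ]
t 14.9167 pos [0.5763 0.0844 0.1428] w 1.001 shift cm [22.65 22.16 -0.67] turn [-0.02 -0.14  5.22]
```

Cover is seated (plate top 0.0298, expected 0.030). Next the box.

```bash
python3 -m creep '[[[11.3,11.1,0],[0,0,5],1],[[11.3,11.1,0],[0,0,5],1],[[11.3,11.1,0],[0,0,5],1],[[11.3,11.1,0],[0,0,5],1],[[11.3,11.1,0],[0,0,5],1]]'>/dev/null
python3 plan.py .36 .316 .15 82.2
python3 -m creep '[[[10.4,12,-0.5],[0,0,0],1],[[10.4,12,-0.5],[0,0,0],1],[[10.4,12,-0.5],[0,0,0],1],[[10.4,12,-0.5],[0,0,0],1],[[10.4,12,-0.5],[0,0,0],1]]'>/dev/null
python3 -m creep '[[[0,0,0],[0,0,0],1],[[0,0,0],[0,0,0],1],[[0,0,0],[0,0,0],1],[[0,0,0],[0,0,0],1],[[0,0,0],[0,0,0],1]]' >/dev/null
python3 -m creep '[[[0,0,0],[0,0,0],1],[[0,0,0],[0,0,0],1],[[0,0,0],[0,0,0],1],[[0,0,0],[0,0,0],1],[[0,0,0],[0,0,0],1]]' >/dev/null
cat > box.py <<'E'
from h import *
s=arm.read_state();p,d=arm.read_camera('wrist');P=cloud('wrist',d,s);cv2.imwrite('pics/w7.png',p[:,:,::-1])
near=np.hypot(P[...,0]-.36,P[...,1]-.316)
m=(p[...,0]>2*p[...,1].astype(int))&(abs(P[...,2]-.038)<.004)&(near<.045)
X=P[m][:,:2];print('box',len(X),X.mean(0),cv2.minAreaRect((X*1000).astype(np.float32)),P[m][:,2].mean(),s['ee_pos'])
E
python3 box.py
python3 plan.py .36 .316 .15 82.2
```

```text
t 15.3333 pos [0.4651 0.2041 0.1433] w 1.002 shift cm [11.86  9.75 -0.62] turn [ 0.04 -0.19  0.42]
box 3627 [0.35784042 0.31646283] ((358.65399169921875, 316.287353515625), (44.77794647216797, 45.08957290649414), 81.8106689453125) 0.037694031165218585 [0.38204065 0.33309634 0.14927214]
t 16.6333 pos [0.382  0.3331 0.1493] w 1.001 shift cm [ 1.96 -1.99 -0.07] turn [ 0.   -0.    0.21]
```

View pics/w7.png

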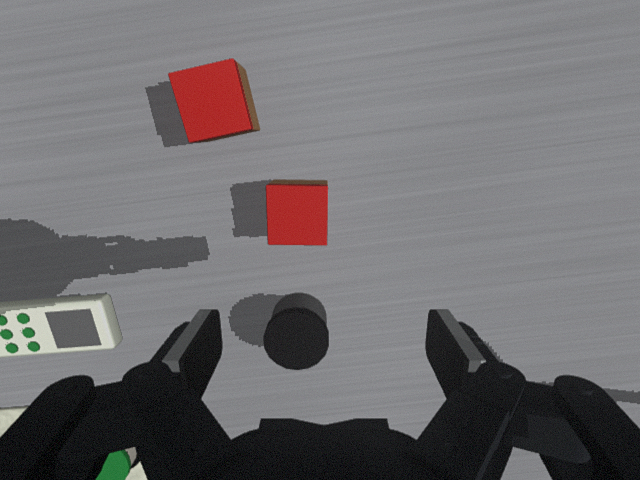

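The wrist view shows the box at (297,214), squared to the tool, with the look-alike at (214,100) and the canister at (297,331). Box centre is (0.3585, 0.3163).

```bash
python3 -m creep '[[[2.1,-2,1],[0,0,0.3],1],[[2.1,-2,4],[0,0,0.3],1],[[2.1,-2,7],[0,0,0.3],1],[[2.1,-2,9],[0,0,0.3],1],[[2.1,-2,9],[0,0,0.3],1]]'>/dev/null
python3 -m creep '[[[0,0,0],[0,0,0],1],[[0,0,0],[0,0,0],1],[[0,0,0],[0,0,0],1],[[0,0,0],[0,0,0],1],[[0,0,0],[0,0,0],1]]' >/dev/null
python3 plan.py .3585 .3163 .006 81.8
```

```text
t 17.4667 pos [0.3595 0.3167 0.0607] w 1.0 shift cm [ 0.1  -0.07  5.47] turn [0.09 0.1  0.31]
```

```bash
python3 -m creep '[[[0.1,0,2],[0,0,0.3],1],[[0.1,0,4],[0,0,0.3],1],[[0.1,0,5.4],[0,0,0.3],1],[[0.1,0,5.4],[0,0,0.3],1],[[0.1,0,5.4],[0,0,0.3],1]]'
python3 -m creep '[[[0,0,0],[0,0,0],-1],[[0,0,0],[0,0,0],-1],[[0,0,0],[0,0,0],-1],[[0,0,0],[0,0,0],-1],[[0,0,0],[0,0,0],-1]]'
python3 -m creep '[[[0,0,0],[0,0,0],-1],[[0,0,-3],[0,0,0],-1],[[0,0,-6],[0,0,0],-1],[[0,0,-9],[0,0,0],-1],[[0,0,-9],[0,0,0],-1]]'
python3 plan.py .5659 -.1352 .09 87.34
```

```text
clock: 17.88
ee_pos: [0.3572, 0.316, 0.0052]
eef_rot: [-0.224, -3.133, 0.001]
contact_force: [0.2, -0.2, 1.2]
gripper_width: 0.998
gripper_force: 0.0
clock: 18.3
ee_pos: [0.3586, 0.317, 0.0067]
eef_rot: [0.224, 3.132, 0.003]
contact_force: [1.0, 0.4, 6.7]
gripper_width: 0.511
gripper_force: 62.0
clock: 18.72
ee_pos: [0.3611, 0.3188, 0.1022]
eef_rot: [0.224, 3.126, 0.01]
contact_force: [1.8, 0.9, 0.6]
gripper_width: 0.519
gripper_force: 61.4
t 18.7167 pos [0.3611 0.3188 0.1022] w 0.519 shift cm [-26.73 -42.03   1.12] turn [ 0.38  0.44 -5.52]
```

```bash
python3 -m creep '[[[-2,-3.2,0],[0,0,-2],-1],[[-4,-6.4,0],[0,0,-4],-1],[[-6,-9.6,0],[0,0,-5.5],-1],[[-8,-12.8,0],[0,0,-5.5],-1],[[-10,-16,0],[0,0,-5.5],-1]]'>/dev/null
python3 plan.py .5659 -.1352 .09 87.34
python3 -m creep '[[[-1.7,-3.5,0],[0,0,0],-1],[[-3.4,-7,0],[0,0,0],-1],[[-5.2,-10.6,0],[0,0,0],-1],[[-6.8,-14,0],[0,0,0],-1],[[-6.8,-14,0],[0,0,0],-1]]'>/dev/null
python3 plan.py .5659 -.1352 .09 87.34
```

```text
t 19.1333 pos [0.4341 0.1421 0.0954] w 0.518 shift cm [-14.44 -27.09   0.54] turn [0.01 0.04 0.02]
t 19.55 pos [ 0.4974 -0.0053  0.0959] w 0.518 shift cm [ -7.5  -12.62   0.64] turn [-0.14  0.15 -0.28]
```

```bash
python3 -m creep '[[[-1.5,-2.5,0],[0,0,0],-1],[[-3,-5,0],[0,0,0],-1],[[-3,-5,0],[0,0,0],-1],[[-3,-5,0],[0,0,0],-1],[[-3,-5,0],[0,0,0],-1]]'>/dev/null
python3 -m creep '[[[0,0,0],[0,0,0],-1],[[0,0,0],[0,0,0],-1],[[0,0,0],[0,0,0],-1],[[0,0,0],[0,0,0],-1],[[0,0,0],[0,0,0],-1]]' >/dev/null
python3 - <<'E'
from h import *
s=arm.read_state();p,d=arm.read_camera('wrist');P=cloud('wrist',d,s);e=s['ee_pos'];H=cv2.cvtColor(p,cv2.COLOR_RGB2HSV).astype(int)
near=np.hypot(P[...,0]-e[0],P[...,1]-e[1]);print(e)
m=((H[...,0]<8)|(H[...,0]>172))&(H[...,1]>140)&(P[...,2]>.09)&(near<.05);z=np.percentile(P[m][:,2],90);X=P[m&(P[...,2]>z-.004)];print('box',z,len(X),cv2.minAreaRect((X[:,:2]*1000).astype(np.float32)))
near=np.hypot(P[...,0]-.566,P[...,1]+.135)
m=(H[...,0]>15)&(H[...,0]<35)&(H[...,1]>120)&(near<.05)&(abs(P[...,2]-.009)<.005);X=P[m];print('disc',len(X),X[:,2].mean(),cv2.minEnclosingCircle(X[:,:2].astype(np.float32)),fit(X[:,:2][np.hypot(*(X[:,:2]-X[:,:2].mean(0)).T)>.03]))
E
python3 plan.py .5659 -.1352 .09 87.34
```

```text
[ 0.52274314 -0.05035373  0.09538873]
box 0.1271593926659499 13288 ((522.9801635742188, -50.74869918823242), (98.71857452392578, 46.070465087890625), 87.39855194091797)
disc 5626 0.008823061667683194 ((0.5664587616920471, -0.13576848804950714), 0.037823501974344254) (array([ 0.5628747 , -0.13740598]), np.float64(0.03297384583135728))
t 20.4333 pos [ 0.5227 -0.0504  0.0954] w 0.518 shift cm [-4.7  -8.27  0.54] turn [0.   0.01 0.01]
```

```bash
python3 -m creep '[[[-2,-3.5,0],[0,0,0],-1],[[-4,-7,0],[0,0,0],-1],[[-4.7,-8.3,1],[0,0,0],-1],[[-4.7,-8.3,3],[0,0,0],-1],[[-4.7,-8.3,5.5],[0,0,0],-1]]'>/dev/null
python3 -m creep '[[[0,0,0.5],[0,0,0],-1],[[0,0,0.5],[0,0,0],-1],[[0,0,0.5],[0,0,0],-1],[[0,0,0.5],[0,0,0],-1],[[0,0,0.5],[0,0,0],-1]]' >/dev/null
python3 -m creep '[[[0,0,0],[0,0,0],-1],[[0,0,0],[0,0,0],-1],[[0,0,0],[0,0,0],-1],[[0,0,0],[0,0,0],-1],[[0,0,0],[0,0,0],-1]]'
python3 plan.py .566 -.1353 .0155 87.34
```

```text
clock: 21.68
ee_pos: [0.5659, -0.1359, 0.0354]
eef_rot: [0.074, 3.141, -0.0]
contact_force: [-0.3, -0.4, -1.0]
gripper_width: 0.518
gripper_force: 61.6
t 21.6833 pos [ 0.5659 -0.1359  0.0354] w 0.518 shift cm [-0.01  0.06  1.99] turn [-0.    0.01 -0.02]
```

```bash
python3 -m creep '[[[0,0.05,0.6],[0,0,0],-1],[[0,0.05,1.2],[0,0,0],-1],[[0,0.05,1.7],[0,0,0],-1],[[0,0.05,2],[0,0,0],-1],[[0,0.05,2],[0,0,0],-1]]'
python3 -m creep '[[[0,0,0],[0,0,0],-1],[[0,0,0],[0,0,0],-1],[[0,0,0],[0,0,0],-1],[[0,0,0.1],[0,0,0],-1],[[0,0,0.1],[0,0,0],-1]]'
```

```text
clock: 22.1
ee_pos: [0.5655, -0.1353, 0.0157]
eef_rot: [-0.073, -3.139, -0.001]
contact_force: [-7.6, 1.7, 12.3]
gripper_width: 0.517
gripper_force: 63.1
clock: 22.52
ee_pos: [0.5656, -0.1353, 0.0157]
eef_rot: [-0.073, -3.14, -0.0]
contact_force: [-11.4, 2.9, 21.0]
gripper_width: 0.515
gripper_force: 64.0
```

```bash
python3 -m creep '[[[0,0,-0.1],[0,0,0],-1],[[0,0,-0.1],[0,0,0],0],[[0,0,-0.1],[0,0,0],0.3],[[0,0,-0.1],[0,0,0],0.6],[[0,0,-0.1],[0,0,0],1]]'
python3 -m creep '[[[0,0,0],[0,0,0],1],[[0,0,-3],[0,0,0],1],[[0,0,-7],[0,0,0],1],[[0,0,-11],[0,0,0],1],[[0,0,-15],[0,0,0],1]]'
python3 -m creep '[[[-3,-4,0],[0,0,0],1],[[-3,-8,0],[0,0,0],1],[[-3,-12,0],[0,0,0],1],[[-3,-14,0],[0,0,0],1],[[-3,-14,0],[0,0,0],1]]' >/dev/null
python3 -m creep '[[[0,0,0],[0,0,0],1],[[0,0,0],[0,0,0],1],[[0,0,0],[0,0,0],1],[[0,0,0],[0,0,0],1],[[0,0,0],[0,0,0],1]]' >/dev/null
cat > look.py <<'E'
from h import *
s=arm.read_state();p,d=arm.read_camera('wrist');P=cloud('wrist',d,s);cv2.imwrite('pics/w8.png',p[:,:,::-1]);H=cv2.cvtColor(p,cv2.COLOR_RGB2HSV).astype(int);print(s['ee_pos'])
near=np.hypot(P[...,0]-.603,P[...,1]+.303);X=P[(abs(P[...,2]-.070)<.004)&(near<.04)];print('cap',len(X),X.mean(0),cv2.minEnclosingCircle(X[:,:2].astype(np.float32)))
near=np.hypot(P[...,0]-.566,P[...,1]+.135)
m=((H[...,0]<8)|(H[...,0]>172))&(H[...,1]>140)&(abs(P[...,2]-.047)<.004)&(near<.05);X=P[m]
if len(X)>50:print('box',len(X),X.mean(0),cv2.minAreaRect((X[:,:2]*1000).astype(np.float32)))
m=(H[...,0]>15)&(H[...,0]<35)&(H[...,1]>120)&(near<.05)&(abs(P[...,2]-.009)<.005);X=P[m]
if len(X)>50:print('disc',cv2.minEnclosingCircle(X[:,:2].astype(np.float32)))
E
python3 look.py; python3 plan.py .603 -.303 .14 87.34
```

```text
clock: 22.93
ee_pos: [0.5655, -0.1353, 0.0147]
eef_rot: [-0.074, -3.14, -0.0]
contact_force: [-0.2, -0.6, -1.0]
gripper_width: 0.909
gripper_force: 0.0
clock: 23.35
ee_pos: [0.5652, -0.1351, 0.1662]
eef_rot: [-0.074, -3.139, -0.001]
contact_force: [0.6, -0.1, -0.4]
gripper_width: 1.0
gripper_force: 0.0
[ 0.5895313  -0.27540271  0.16536724]
cap 812 [ 0.60185308 -0.30387638  0.06965763] ((0.6025564074516296, -0.30407845973968506), 0.012077991850674152)
box 3532 [ 0.56526425 -0.13603636  0.0466583 ] ((565.8118286132812, -135.55357360839844), (45.730777740478516, 44.38685607910156), 87.37337493896484)
disc ((0.5657424330711365, -0.13562831282615662), 0.036021243780851364)
t 24.2333 pos [ 0.5895 -0.2756  0.1654] w 1.0 shift cm [-1.47 -2.67  2.54] turn [-0.    0.01  0.05]
```

View pics/w8.png

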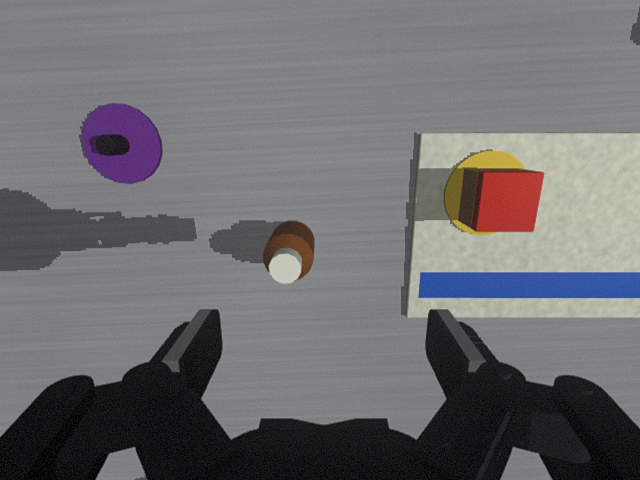

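The box sits centred on the yellow disc at (510,200). The bottle shows at (287,255), with its cap centre at (0.6026, −0.3041).

```bash
python3 -m creep '[[[-1.45,-2.8,0],[0,0,0],1],[[-1.45,-2.8,1],[0,0,0],1],[[-1.45,-2.8,3],[0,0,0],1],[[-1.45,-2.8,5],[0,0,0],1],[[-1.45,-2.8,5],[0,0,0],1]]'>/dev/null
python3 -m creep '[[[0,0,0],[0,0,0],1],[[0,0,0],[0,0,0],1],[[0,0,0],[0,0,0],1],[[0,0,0],[0,0,0],1],[[0,0,0],[0,0,0],1]]' >/dev/null
python3 plan.py .6026 -.3041 .014 87.34
python3 -m creep '[[[0,0,3],[0,0,0],1],[[0,0,6],[0,0,0],1],[[0,0,9],[0,0,0],1],[[0,0,10],[0,0,0],1],[[0,0,10],[0,0,0],1]]'
python3 -m creep '[[[0,0,0],[0,0,0],1],[[0,0,0],[0,0,0],1],[[0,0,0],[0,0,0],1],[[0,0,0],[0,0,0],1],[[0,0,0],[0,0,0],1]]' >/dev/null
python3 plan.py .6026 -.3041 .014 87.34
```

```text
t 25.0667 pos [ 0.6031 -0.3056  0.1168] w 1.0 shift cm [ 0.08  0.16 10.28] turn [-0.06  0.11 -0.02]
clock: 25.48
ee_pos: [0.5998, -0.3037, 0.0115]
eef_rot: [-0.073, -3.135, -0.005]
contact_force: [0.3, 0.2, -0.9]
gripper_width: 1.003
gripper_force: 0.0
t 25.9 pos [ 0.6034 -0.3058  0.017 ] w 1.0 shift cm [0.09 0.17 0.3 ] turn [-0.07  0.13 -0.02]
```

```bash
python3 -m creep '[[[0.1,0.15,0.2],[0,0,0],1],[[0.1,0.15,0.2],[0,0,0],1],[[0.1,0.15,0.2],[0,0,0],1],[[0.1,0.15,0.2],[0,0,0],1],[[0.1,0.15,0.2],[0,0,0],0.2]]'
python3 -m creep '[[[0,0,0],[0,0,0],-1],[[0,0,0],[0,0,0],-1],[[0,0,0],[0,0,0],-1],[[0,0,0],[0,0,0],-1],[[0,0,0],[0,0,0],-1]]'
python3 -m creep '[[[0,0,-2],[0,0,0],-1],[[0,0,-5],[0,0,0],-1],[[0,0,-8],[0,0,0],-1],[[0,0,-10],[0,0,0],-1],[[0,0,-10],[0,0,0],-1]]'
python3 -m creep '[[[0,0,0],[0,0,0],-1],[[0,0,0],[0,0,0],-1],[[0,0,0],[0,0,0],-1],[[0,0,0],[0,0,0],-1]]' >/dev/null
python3 plan.py .5711 -.0255 .1 87.34
```

```text
clock: 26.32
ee_pos: [0.6014, -0.3037, 0.0132]
eef_rot: [-0.074, -3.141, -0.0]
contact_force: [-0.0, 0.2, -0.4]
gripper_width: 0.882
gripper_force: 0.0
clock: 26.73
ee_pos: [0.6017, -0.3038, 0.0136]
eef_rot: [0.074, 3.14, -0.0]
contact_force: [0.1, 0.4, 1.0]
gripper_width: 0.451
gripper_force: 60.5
clock: 27.15
ee_pos: [0.6045, -0.3055, 0.1199]
eef_rot: [0.073, 3.133, -0.007]
contact_force: [1.1, -0.5, 0.6]
gripper_width: 0.451
gripper_force: 60.3
t 27.4833 pos [ 0.6003 -0.303   0.1109] w 0.452 shift cm [ 4.21 27.58  1.16] turn [ 0.1  -0.18 -0.03]
```

```bash
python3 -m creep '[[[0.6,4,0],[0,0,0],-1],[[1.2,8,0],[0,0,0],-1],[[1.8,12,0],[0,0,0],-1],[[2.4,16,0],[0,0,0],-1],[[3,20,0],[0,0,0],-1]]'>/dev/null
python3 -m creep '[[[0.4,2.5,0],[0,0,0],-1],[[0.8,5,0],[0,0,0],-1],[[1.25,7.5,0],[0,0,0],-1],[[1.25,7.5,0],[0,0,0],-1],[[1.25,7.5,0],[0,0,0],-1]]'>/dev/null
python3 -m creep '[[[0,0,2],[0,0,0],-1],[[0,0,4],[0,0,0],-1],[[0,0,6],[0,0,0],-1],[[0,0,6],[0,0,0],-1],[[0,0,6],[0,0,0],-1]]' >/dev/null
python3 -m creep '[[[0,0,0],[0,0,0],-1],[[0,0,0],[0,0,0],-1],[[0,0,0],[0,0,0],-1],[[0,0,0],[0,0,0],-1],[[0,0,0],[0,0,0],-1]]' >/dev/null
python3 -m creep '[[[0,0,0],[0,0,0],-1],[[0,0,0],[0,0,0],-1],[[0,0,0],[0,0,0],-1],[[0,0,0],[0,0,0],-1],[[0,0,0],[0,0,0],-1]]' >/dev/null
python3 plan.py .5702 -.0255 .0205 87.34
```

```text
t 29.5667 pos [ 0.5719 -0.027   0.0532] w 0.453 shift cm [0.18 0.14 3.27] turn [ 0.   -0.01 -0.02]
```

```bash
python3 -m creep '[[[0.15,0.15,1],[0,0,0],-1],[[0.15,0.15,2],[0,0,0],-1],[[0.15,0.15,2.7],[0,0,0],-1],[[0.15,0.15,3],[0,0,0],-1],[[0.15,0.15,3],[0,0,0],-1]]'
python3 -m creep '[[[0,0,0],[0,0,0],-1],[[0,0,0],[0,0,0],-1],[[0,0,0],[0,0,0],-1],[[0,0,0.2],[0,0,0],-1],[[0,0,0.2],[0,0,0],-1]]'
```

```text
clock: 29.98
ee_pos: [0.5691, -0.0253, 0.0213]
eef_rot: [-0.073, -3.138, -0.001]
contact_force: [-0.3, 0.9, -0.9]
gripper_width: 0.448
gripper_force: 60.5
clock: 30.4
ee_pos: [0.5706, -0.0255, 0.0214]
eef_rot: [0.074, 3.14, -0.0]
contact_force: [0.4, 0.4, -1.3]
gripper_width: 0.447
gripper_force: 60.5
```

```bash
python3 -m creep '[[[0,0,0.1],[0,0,0],-1],[[0,0,0.1],[0,0,0],-1],[[0,0,0.1],[0,0,0],-1],[[0,0,0.1],[0,0,0],-1]]'
```

```text
clock: 30.73
ee_pos: [0.5705, -0.0254, 0.0203]
eef_rot: [-0.074, -3.141, 0.0]
contact_force: [0.5, 0.0, -1.1]
gripper_width: 0.448
gripper_force: 60.5
```

```bash
python3 -m creep '[[[0,0,0.1],[0,0,0],-1],[[0,0,0.1],[0,0,0],-1],[[0,0,0.1],[0,0,0],-1]]'
python3 -m creep '[[[0,0,0],[0,0,0],0],[[0,0,0],[0,0,0],0.2],[[0,0,0],[0,0,0],0.4],[[0,0,0],[0,0,0],0.6],[[0,0,0],[0,0,0],0.6]]'
python3 -m creep '[[[0,0,-2],[0,0,0],0.6],[[0,0,-6],[0,0,0],0.6],[[0,0,-10],[0,0,0],0.6],[[0,0,-14],[0,0,0],0.6],[[0,0,-14],[0,0,0],0.6]]'
python3 -m creep '[[[0,0,0],[0,0,0],0.6],[[0,0,0],[0,0,0],0.6],[[0,0,0],[0,0,0],0.6],[[0,0,0],[0,0,0],0.6],[[0,0,0],[0,0,0],0.6]]' >/dev/null
python3 - <<'E'
from h import *
s=arm.read_state();p,d=arm.read_camera('wrist');P=cloud('wrist',d,s);cv2.imwrite('pics/w9.png',p[:,:,::-1]);print(s['ee_pos'])
near=np.hypot(P[...,0]-.571,P[...,1]+.0255);X=P[(abs(P[...,2]-.076)<.004)&(near<.04)];print('cap',len(X),X.mean(0),cv2.minEnclosingCircle(X[:,:2].astype(np.float32)))
E
python3 plan.py .352 -.2985 .14 87.34
```

```text
clock: 30.98
ee_pos: [0.5708, -0.0255, 0.0195]
eef_rot: [0.074, 3.14, -0.0]
contact_force: [0.9, -0.5, 0.6]
gripper_width: 0.452
gripper_force: 60.8
clock: 31.4
ee_pos: [0.5705, -0.0255, 0.0192]
eef_rot: [-0.074, -3.141, 0.0]
contact_force: [-0.1, -0.4, -0.3]
gripper_width: 0.797
gripper_force: 0.0
clock: 31.82
ee_pos: [0.5756, -0.0261, 0.1696]
eef_rot: [0.073, 3.126, -0.003]
contact_force: [1.0, -0.6, 1.5]
gripper_width: 0.8
gripper_force: 0.0
[ 0.56946411 -0.02531626  0.15748553]
cap 929 [ 0.57129936 -0.02542162  0.07567011] ((0.5717740654945374, -0.025502873584628105), 0.011989791877567768)
t 32.2833 pos [ 0.5697 -0.0254  0.1578] w 0.794 shift cm [ 20.46 -28.3    1.83] turn [ 0.01 -0.14 -0.02]
```

View pics/w9.png

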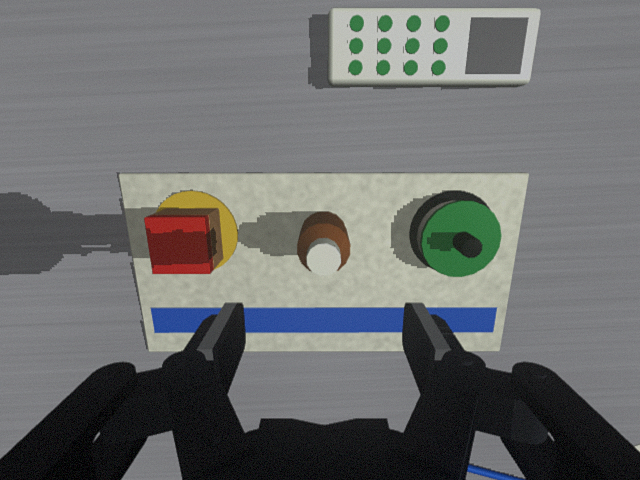

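The bottle stands at (324,240), midway between the discs, with its cap centre at (0.5718, −0.0255) against a target of (0.5709, −0.0255). Next the vial.

```bash
python3 -m creep '[[[2,-3,0],[0,0,0],0.6],[[4,-6,0],[0,0,0],0.6],[[7,-9.5,0],[0,0,0],0.6],[[9,-13,0],[0,0,0],0.6],[[11,-15.5,0],[0,0,0],0.6]]'>/dev/null
python3 -m creep '[[[2.5,-3,0],[0,0,0],0.3],[[5,-6,0],[0,0,0],0.3],[[7.5,-9,0],[0,0,0],0.3],[[9,-12.5,0],[0,0,0],0.3],[[9,-12.5,0],[0,0,0],0.3]]'>/dev/null
python3 -m creep '[[[0,0,0],[0,0,0],0.3],[[0,0,0],[0,0,0],0.3],[[0,0,0],[0,0,0],0.3],[[0,0,0],[0,0,0],0.3],[[0,0,0],[0,0,0],0.3]]' >/dev/null
python3 -m creep '[[[0,0,0],[0,0,0],0.3],[[0,0,0],[0,0,0],0.3],[[0,0,0],[0,0,0],0.3],[[0,0,0],[0,0,0],0.3],[[0,0,0],[0,0,0],0.3]]' >/dev/null
python3 - <<'E'
from h import *
s=arm.read_state();p,d=arm.read_camera('wrist');P=cloud('wrist',d,s);print(s['ee_pos'])
near=np.hypot(P[...,0]-.352,P[...,1]+.2985);X=P[(abs(P[...,2]-.055)<.004)&(near<.03)];print('cap',len(X),X.mean(0),cv2.minEnclosingCircle(X[:,:2].astype(np.float32)))
E
python3 plan.py .352 -.2985 .1 87.34
```

```text
[ 0.35767279 -0.29573467  0.15931938]
cap 802 [ 0.35098818 -0.29892537  0.05463059] ((0.35141322016716003, -0.2988378703594208), 0.011947098188102245)
t 34.0 pos [ 0.3576 -0.2958  0.1593] w 0.651 shift cm [ 0.55 -0.3   5.93] turn [-0.    0.   -0.02]
```

```bash
python3 -m creep '[[[0.6,-0.35,1],[0,0,0],0.3],[[0.6,-0.35,4],[0,0,0],0.3],[[0.6,-0.35,7],[0,0,0],0.3],[[0.6,-0.35,8],[0,0,0],0.3],[[0.6,-0.35,8],[0,0,0],0.3]]'>/dev/null
python3 -m creep '[[[0,0,0],[0,0,0],0.3],[[0,0,0],[0,0,0],0.3],[[0,0,0],[0,0,0],0.3],[[0,0,0],[0,0,0],0.3],[[0,0,0],[0,0,0],0.3]]' >/dev/null
python3 plan.py .3515 -.2989 .004 87.34
python3 -m creep '[[[0,0,2],[0,0,0],0.3],[[0,0,4],[0,0,0],0.3],[[0,0,6],[0,0,0],0.3],[[0,0,7],[0,0,0],0.3],[[0,0,7],[0,0,0],0.3]]'
python3 -m creep '[[[0,0,0],[0,0,0],0.3],[[0,0,0],[0,0,0],0.3],[[0,0,0],[0,0,0],0.3],[[0,0,0],[0,0,0],0.3],[[0,0,0],[0,0,0],0.3]]' >/dev/null
python3 plan.py .3515 -.2989 .004 87.34
```

```text
t 34.8333 pos [ 0.3521 -0.2997  0.0805] w 0.65 shift cm [0.08 0.08 7.65] turn [-0.09  0.09 -0.02]
clock: 35.25
ee_pos: [0.3501, -0.2975, 0.0072]
eef_rot: [-0.073, -3.138, -0.005]
contact_force: [-1.3, -0.2, -0.7]
gripper_width: 0.651
gripper_force: 0.0
t 35.6667 pos [ 0.352  -0.2996  0.0102] w 0.65 shift cm [0.05 0.07 0.62] turn [-0.07  0.07 -0.02]
```

```bash
python3 -m creep '[[[0,0,0.4],[0,0,0],0.3],[[0,0,0.4],[0,0,0],0.3],[[0,0,0.4],[0,0,0],0.3],[[0,0,0.4],[0,0,0],0],[[0,0,0.4],[0,0,0],-0.2]]'>/dev/null
python3 -m creep '[[[0,0,0],[0,0,0],-1],[[0,0,0],[0,0,0],-1],[[0,0,0],[0,0,0],-1],[[0,0,0],[0,0,0],-1],[[0,0,0],[0,0,0],-1]]'
python3 -m creep '[[[0,0,0],[0,0,0],-1],[[0,0,-2],[0,0,0],-1],[[0,0,-5],[0,0,0],-1],[[0,0,-9],[0,0,0],-1],[[0,0,-12],[0,0,0],-1]]'
python3 -m creep '[[[0,0,0],[0,0,0],-1],[[0,0,0],[0,0,0],-1],[[0,0,0],[0,0,0],-1],[[0,0,0],[0,0,0],-1]]' >/dev/null
python3 plan.py .661 .0805 .12 87.34
```

```text
clock: 36.5
ee_pos: [0.3515, -0.2991, 0.0054]
eef_rot: [0.074, 3.141, -0.0]
contact_force: [0.4, -0.8, 1.3]
gripper_width: 0.244
gripper_force: 79.7
clock: 36.92
ee_pos: [0.3514, -0.2989, 0.1274]
eef_rot: [0.074, 3.141, -0.0]
contact_force: [1.3, -0.9, 0.4]
gripper_width: 0.24
gripper_force: 79.8
t 37.25 pos [ 0.3506 -0.2981  0.1236] w 0.241 shift cm [-29.23  39.27   0.38] turn [ 0.11 -0.12 -0.03]
```

```bash
python3 -m creep '[[[-2.3,3.2,0],[0,0,0],-1],[[-4.6,6.4,0],[0,0,0],-1],[[-7,9.6,0],[0,0,0],-1],[[-9.4,12.8,0],[0,0,0],-1],[[-11.7,16,0],[0,0,0],-1]]'>/dev/null
python3 -m creep '[[[-2.3,3.2,0],[0,0,0],-1],[[-4.6,6.4,0],[0,0,0],-1],[[-7,9.6,0],[0,0,0],-1],[[-9.4,12.8,0],[0,0,0],-1],[[-11.7,16,0],[0,0,0],-1]]'>/dev/null
python3 -m creep '[[[0,0,0],[0,0,0],-1],[[0,0,0],[0,0,0],-1],[[0,0,0],[0,0,0],-1],[[0,0,0],[0,0,0],-1],[[0,0,0],[0,0,0],-1]]' >/dev/null
python3 plan.py .661 .0804 .12 87.34
python3 - <<'E'
from h import *
s=arm.read_state();p,d=arm.read_camera('wrist');P=cloud('wrist',d,s);cv2.imwrite('pics/w10.png',p[:,:,::-1]);H=cv2.cvtColor(p,cv2.COLOR_RGB2HSV).astype(int);e=s['ee_pos']
near=np.hypot(P[...,0]-e[0],P[...,1]-e[1]);X=P[(H[...,0]<18)&(H[...,1]>140)&(P[...,2]>e[2])&(near<.03)];print(e,'cap',len(X),X.max(0),X.min(0))
X=P[(H[...,0]>100)&(H[...,0]<130)&(H[...,1]>120)&(abs(P[...,2]-.006)<.006)];A=X[:,:2]*1000;print('stripe',len(A),cv2.minAreaRect(A.astype(np.float32)))
E
```

```text
t 38.5 pos [0.5994 0.0086 0.1248] w 0.241 shift cm [-5.81  7.47  0.47] turn [-0.01 -0.06 -0.11]
[0.5993572  0.00857415 0.12481134] cap 5028 [0.61163438 0.03571676 0.22090378] [ 0.57843743 -0.01767972  0.16109438]
stripe 8024 ((680.2634887695312, 12.375289916992188), (391.1662902832031, 168.86207580566406), 60.160640716552734)
```

View pics/w10.png

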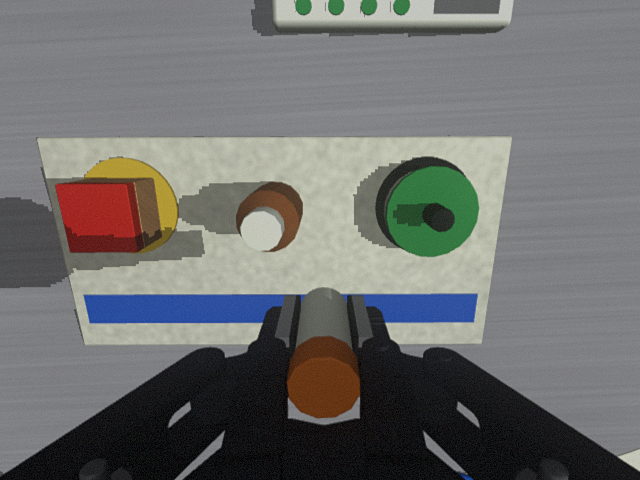

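The vial is held upright at (322,340). The layout behind it is intact: box (105,215), bottle (268,215), cover (432,210).

```bash
python3 -m creep '[[[-2.5,3.2,0],[0,0,0],-1],[[-5,6.4,0],[0,0,0],-1],[[-5.8,7.5,0],[0,0,0],-1],[[-5.8,7.5,1],[0,0,0],-1],[[-5.8,7.5,3],[0,0,0],-1]]'>/dev/null
python3 -m creep '[[[0,0,2],[0,0,0],-1],[[0,0,4],[0,0,0],-1],[[0,0,5.5],[0,0,0],-1],[[0,0,5.5],[0,0,0],-1],[[0,0,5.5],[0,0,0],-1]]' >/dev/null
python3 -m creep '[[[0,0,0],[0,0,0],-1],[[0,0,0],[0,0,0],-1],[[0,0,0],[0,0,0],-1],[[0,0,0],[0,0,0],-1],[[0,0,0],[0,0,0],-1]]' >/dev/null
python3 -m creep '[[[0,0,0],[0,0,0],-1],[[0,0,0],[0,0,0],-1],[[0,0,0],[0,0,0],-1],[[0,0,0],[0,0,0],-1],[[0,0,0],[0,0,0],-1]]' >/dev/null
python3 plan.py .661 .0804 .0115 87.34
```

```text
t 40.2167 pos [0.6616 0.0819 0.0402] w 0.245 shift cm [ 0.05 -0.15  2.87] turn [-0.   -0.01 -0.02]
```

```bash
python3 -m creep '[[[0.05,-0.1,1],[0,0,0],-1],[[0.05,-0.1,1.8],[0,0,0],-1],[[0.05,-0.1,2.4],[0,0,0],-1],[[0.05,-0.1,2.7],[0,0,0],-1],[[0.05,-0.1,2.7],[0,0,0],-1]]'
python3 -m creep '[[[0,0,0],[0,0,0],-1],[[0,0,0],[0,0,0],-1],[[0,0,0],[0,0,0],-1],[[0,0,0],[0,0,0],-1],[[0,0,0],[0,0,0],-1]]'
python3 -m creep '[[[0,0,0.1],[0,0,0],-1],[[0,0,0.1],[0,0,0],-1],[[0,0,0.2],[0,0,0],-1],[[0,0,0.2],[0,0,0],-1]]'
```

```text
clock: 40.63
ee_pos: [0.6602, 0.0809, 0.012]
eef_rot: [-0.074, -3.139, 0.0]
contact_force: [0.1, 0.8, 0.1]
gripper_width: 0.245
gripper_force: 78.6
clock: 41.05
ee_pos: [0.6612, 0.0809, 0.0134]
eef_rot: [0.074, 3.141, 0.0]
contact_force: [0.3, -0.4, -0.6]
gripper_width: 0.247
gripper_force: 78.6
clock: 41.38
ee_pos: [0.6612, 0.0809, 0.0115]
eef_rot: [0.073, 3.14, -0.0]
contact_force: [-0.6, -0.4, 0.9]
gripper_width: 0.24
gripper_force: 78.5
```

Just touching. Release slowly, lift, and check with the top camera.

```bash
python3 -m creep '[[[0,0,0.05],[0,0,0],-0.5],[[0,0,0.05],[0,0,0],-0.4],[[0,0,0.05],[0,0,0],-0.2],[[0,0,0.05],[0,0,0],0],[[0,0,0.05],[0,0,0],0.2]]'
python3 -m creep '[[[0,0,0],[0,0,0],0.2],[[0,0,-3],[0,0,0],0.2],[[0,0,-7],[0,0,0],0.2],[[0,0,-11],[0,0,0],0.2],[[0,0,-15],[0,0,0],0.2]]'
python3 -m creep '[[[6,-4,0],[0,0,0],0.2],[[10,-8,-3],[0,0,0],0.2],[[15,-12,-3],[0,0,0],0.2],[[17,-12,-3],[0,0,0],0.2],[[17,-12,-3],[0,0,0],0.2]]'>/dev/null
python3 -m creep '[[[3.3,-2.5,0],[0,0,0],0.2],[[6.6,-5,0],[0,0,0],0.2],[[10,-7.5,0],[0,0,0],0.2],[[12,-10,0],[0,0,0],0.2],[[12,-10,0],[0,0,0],0.2]]'
python3 -m creep '[[[0,0,0],[0,0,0],0.2],[[0,0,0],[0,0,0],0.2],[[0,0,0],[0,0,0],0.2],[[0,0,0],[0,0,0],0.2],[[0,0,0],[0,0,0],0.2]]'
python3 - <<'E'
from h import *
np.set_printoptions(precision=4,suppress=True)
p,d=arm.read_camera('top');cv2.imwrite('pics/t11.png',p[:,:,::-1]);P=cloud('top',d);D=np.load('top0.npz')
def tp(n,c,z,r,dz=.004):
    m=(abs(P[...,2]-z)<dz)&(np.hypot(P[...,0]-c[0],P[...,1]-c[1])<r);X=P[m]
    print(n,len(X),X.mean(0) if len(X) else '',cv2.minEnclosingCircle((X[:,:2]*1000).astype(np.float32)) if len(X) else '')
tp('vial',(.661,.0805),.061,.03);tp('bottle',(.571,-.0255),.076,.03);tp('box',(.566,-.135),.047,.04);tp('plate',(.577,.084),.030,.045,.003);tp('knob',(.577,.084),.052,.02)
tp('can',(.462,.2995),.043,.035);tp('remote',(.435,.0595),.018,.09,.004)
E
```

```text
clock: 41.8
ee_pos: [0.6609, 0.0809, 0.0105]
eef_rot: [-0.074, -3.14, 0.0]
contact_force: [-0.2, -0.8, -0.4]
gripper_width: 0.599
gripper_force: 0.0
clock: 42.22
ee_pos: [0.6605, 0.0809, 0.162]
eef_rot: [-0.074, -3.14, 0.0]
contact_force: [0.3, 0.5, -0.1]
gripper_width: 0.597
gripper_force: 0.0
clock: 43.05
ee_pos: [0.3612, -0.1267, 0.1905]
eef_rot: [-0.08, -3.14, 0.004]
contact_force: [0.4, 0.5, -1.1]
gripper_width: 0.6
gripper_force: 0.0
clock: 43.47
ee_pos: [0.3648, -0.1228, 0.1902]
eef_rot: [-0.071, -3.14, -0.001]
contact_force: [-0.3, 0.1, 0.2]
gripper_width: 0.602
gripper_force: 0.0
vial 98 [0.6613 0.0735 0.0613] ((661.4929809570312, 73.69338989257812), 11.840069770812988)
bottle 101 [ 0.5725 -0.0254  0.0762] ((572.802490234375, -25.17436408996582), 12.25692081451416)
box 168 [ 0.5781 -0.1417  0.0473] ((574.7540893554688, -135.46328735351562), 25.892791748046875)
plate 528 [0.5767 0.0844 0.0305] ((577.6197509765625, 84.72862243652344), 32.56454849243164)
knob 44 [0.5766 0.084  0.0525] ((577.150390625, 84.04048919677734), 7.996293067932129)
can 521 [0.4614 0.2995 0.043 ] ((462.1766662597656, 299.90386962890625), 27.439367294311523)
remote 1364 [0.436  0.0674 0.0187] ((436.4087829589844, 62.66736602783203), 73.7760238647461)
```

View pics/t11.png

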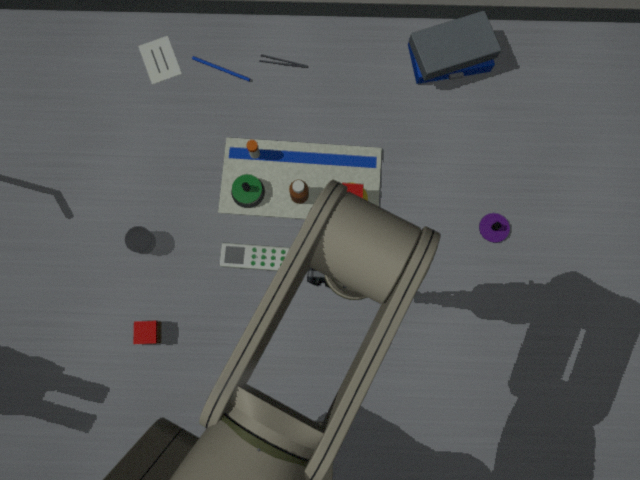

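In the top view, box (355,192), bottle (299,190) and cover (248,189) are placed, and the canister and remote are where they were. The vial at (252,147) is about 7 mm off in y, so I'll check it closely.

```bash
python3 -m creep '[[[-3.3,2.5,0],[0,0,0],0.3],[[-6.6,5,0],[0,0,0],0.3],[[-10,7.5,0],[0,0,0],0.3],[[-12,10,0],[0,0,0],0.3],[[-12,10,0],[0,0,0],0.3]]'>/dev/null
python3 -m creep '[[[-3,3,0],[0,0,0],0.3],[[-6,6,0],[0,0,0],0.3],[[-10,8,0],[0,0,0],0.3],[[-12,9,0],[0,0,0],0.3],[[-12,9,0],[0,0,0],0.3]]'>/dev/null
python3 -m creep '[[[0,0,0],[0,0,0],0.3],[[0,0,0],[0,0,0],0.3],[[0,0,0],[0,0,0],0.3],[[0,0,0],[0,0,0],0.3],[[0,0,0],[0,0,0],0.3]]'>/dev/null
python3 -m creep '[[[0,0,0],[0,0,0],0.3],[[0,0,0],[0,0,0],0.3],[[0,0,0],[0,0,0],0.3],[[0,0,0],[0,0,0],0.3],[[0,0,0],[0,0,0],0.3]]'>/dev/null
cat > vial.py <<'E'
from h import *
s=arm.read_state();p,d=arm.read_camera('wrist');P=cloud('wrist',d,s);cv2.imwrite('pics/w12.png',p[:,:,::-1]);print(s['ee_pos'])
for n,c,z,r in(('vial',(.661,.077),.061,.03),('knob',(.577,.084),.052,.02),('bottle',(.571,-.0255),.076,.02)):
    X=P[(abs(P[...,2]-z)<.004)&(np.hypot(P[...,0]-c[0],P[...,1]-c[1])<r)]
    if len(X)>20: print(n,len(X),X.mean(0),cv2.minEnclosingCircle((X[:,:2]*1000).astype(np.float32)))
E
python3 vial.py; python3 plan.py .6615 .077 .1 87.34
```

```text
[0.61290175 0.05497823 0.19040319]
vial 594 [0.66018903 0.07391686 0.06061533] ((660.8709716796875, 73.92314147949219), 11.985295295715332)
knob 300 [0.57620938 0.08432237 0.05152238] ((576.6001586914062, 84.48631286621094), 7.893515110015869)
bottle 845 [ 0.57176005 -0.02490446  0.07560594] ((572.0276489257812, -25.525672912597656), 12.117789268493652)
t 45.2333 pos [0.6129 0.055  0.1904] w 0.65 shift cm [-4.75  2.42  9.04] turn [ 0.    0.   -0.03]
```

View pics/w12.png

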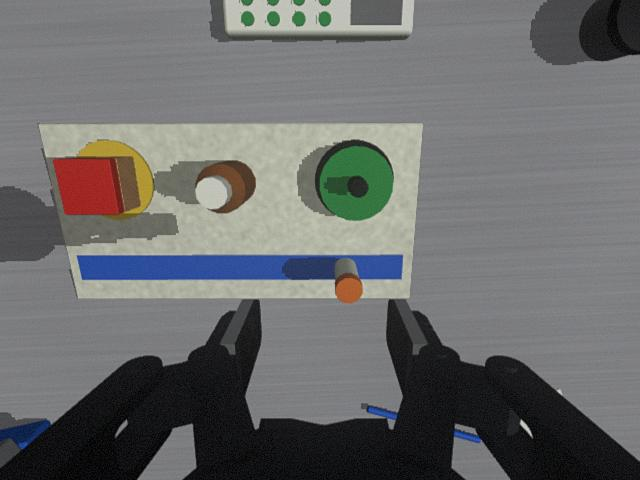

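The vial stands upright at (347,280) on the stripe, at (0.661, 0.074), but it should be at y ≈ 0.080. I'll regrip it by the cap only and shift it 6.5 mm.

```bash
python3 -m creep '[[[-2.4,1,0],[0,0,0],0.3],[[-4.7,2.1,0],[0,0,0],0.3],[[-4.7,2.1,3],[0,0,0],0.3],[[-4.7,2.1,7],[0,0,0],0.3],[[-4.7,2.1,9],[0,0,0],0.3]]'>/dev/null
python3 -m creep '[[[0,0,0],[0,0,0],0.3],[[0,0,0],[0,0,0],0.3],[[0,0,0],[0,0,0],0.3],[[0,0,0],[0,0,0],0.3],[[0,0,0],[0,0,0],0.3]]'>/dev/null
python3 -m creep '[[[0,0,0],[0,0,0],0.3],[[0,0,0],[0,0,0],0.3],[[0,0,0],[0,0,0],0.3],[[0,0,0],[0,0,0],0.3],[[0,0,0],[0,0,0],0.3]]'>/dev/null
python3 plan.py .661 .0739 .034 87.34
```

```text
t 46.4833 pos [0.6608 0.0738 0.1004] w 0.651 shift cm [-0.02  0.01  6.64] turn [-0.   -0.   -0.02]
```

```bash
python3 -m creep '[[[0,0,2],[0,0,0],0.3],[[0,0,4],[0,0,0],0.3],[[0,0,6],[0,0,0],0.3],[[0,0,6.6],[0,0,0],0.3],[[0,0,6.6],[0,0,0],0.3]]'>/dev/null
python3 -m creep '[[[0,0,0],[0,0,0],0.3],[[0,0,0],[0,0,0],0.3],[[0,0,0],[0,0,0],0.3],[[0,0,0],[0,0,0],0.3],[[0,0,0],[0,0,0],0.3]]'
python3 -m creep '[[[0,0,0],[0,0,0],0.3],[[0,0,0],[0,0,0],0.3],[[0,0,0],[0,0,0],-1],[[0,0,0],[0,0,0],-1],[[0,0,0],[0,0,0],-1]]'>/dev/null
python3 -m creep '[[[0,0,0],[0,0,0],-1],[[0,0,0],[0,0,0],-1],[[0,0,0],[0,0,0],-1],[[0,0,0],[0,0,0],-1],[[0,0,0],[0,0,0],-1]]'
python3 -m creep '[[[0,0,-0.6],[0,0,0],-1],[[0,0.65,-0.6],[0,0,0],-1],[[0,0.65,-0.6],[0,0,0],-1],[[0,0.65,-0.6],[0,0,0],-1],[[0,0.65,-0.6],[0,0,0],-1]]'>/dev/null
python3 -m creep '[[[0,0,0],[0,0,0],-1],[[0,0,0],[0,0,0],-1],[[0,0,0],[0,0,0],-1],[[0,0,0],[0,0,0],-1],[[0,0,0],[0,0,0],-1]]'
```

```text
clock: 47.32
ee_pos: [0.6616, 0.0738, 0.0356]
eef_rot: [0.074, 3.139, 0.0]
contact_force: [0.5, -0.1, 0.8]
gripper_width: 0.65
gripper_force: 0.0
clock: 48.15
ee_pos: [0.661, 0.0738, 0.0345]
eef_rot: [0.074, 3.14, 0.0]
contact_force: [-0.2, 0.2, 1.8]
gripper_width: 0.256
gripper_force: 58.6
clock: 48.98
ee_pos: [0.6611, 0.0802, 0.0403]
eef_rot: [-0.074, -3.141, 0.0]
contact_force: [-0.3, -0.5, -0.5]
gripper_width: 0.26
gripper_force: 58.6
```

```bash
python3 -m creep '[[[0,0,0.3],[0,0,0],-1],[[0,0,0.5],[0,0,0],-1],[[0,0,0.6],[0,0,0],-1],[[0,0,0.6],[0,0,0],-1],[[0,0,0.6],[0,0,0],-1]]'
python3 -m creep '[[[0,0,0.05],[0,0,0],-1],[[0,0,0.05],[0,0,0],-1],[[0,0,0.05],[0,0,0],-1],[[0,0,0.05],[0,0,0],-1]]'
```

```text
clock: 49.4
ee_pos: [0.6613, 0.0802, 0.0345]
eef_rot: [0.074, 3.141, -0.0]
contact_force: [-1.4, -0.2, 2.8]
gripper_width: 0.259
gripper_force: 58.9
clock: 49.73
ee_pos: [0.6615, 0.0803, 0.0345]
eef_rot: [0.074, 3.14, -0.0]
contact_force: [-1.9, -1.3, 4.5]
gripper_width: 0.256
gripper_force: 58.9
```

```bash
python3 -m creep '[[[0,0,0],[0,0,0],0.6],[[0,0,0],[0,0,0],0.6],[[0,0,0],[0,0,0],0.6],[[0,0,0],[0,0,0],0.6],[[0,0,0],[0,0,0],0.6]]'
python3 -m creep '[[[0,0,0],[0,0,0],0.6],[[0,0,-2],[0,0,0],0.6],[[0,0,-6],[0,0,0],0.6],[[0,0,-10],[0,0,0],0.6],[[0,0,-14],[0,0,0],0.6]]'>/dev/null
python3 -m creep '[[[3,-1,0],[0,0,0],0.6],[[5,-2,0],[0,0,0],0.6],[[5,-2,0],[0,0,0],0.6],[[5,-2,0],[0,0,0],0.6],[[5,-2,0],[0,0,0],0.6]]'>/dev/null
python3 -m creep '[[[0,0,0],[0,0,0],0.6],[[0,0,0],[0,0,0],0.6],[[0,0,0],[0,0,0],0.6],[[0,0,0],[0,0,0],0.6],[[0,0,0],[0,0,0],0.6]]'>/dev/null
python3 -m creep '[[[0,0,0],[0,0,0],0.6],[[0,0,0],[0,0,0],0.6],[[0,0,0],[0,0,0],0.6],[[0,0,0],[0,0,0],0.6],[[0,0,0],[0,0,0],0.6]]'>/dev/null
python3 vial.py
```

```text
clock: 50.15
ee_pos: [0.661, 0.0803, 0.0336]
eef_rot: [-0.074, -3.14, 0.0]
contact_force: [-0.3, -0.1, -0.2]
gripper_width: 0.798
gripper_force: 0.0
[0.61028135 0.06264461 0.1738878 ]
vial 651 [0.6607633  0.08040532 0.06062042] ((661.3634033203125, 80.5221176147461), 12.048961639404297)
knob 341 [0.57610495 0.08445804 0.05143336] ((576.447998046875, 84.50591278076172), 7.985538959503174)
bottle 946 [ 0.57168997 -0.02477562  0.07561116] ((571.9970092773438, -25.186342239379883), 11.974100112915039)
```

View pics/w12.png

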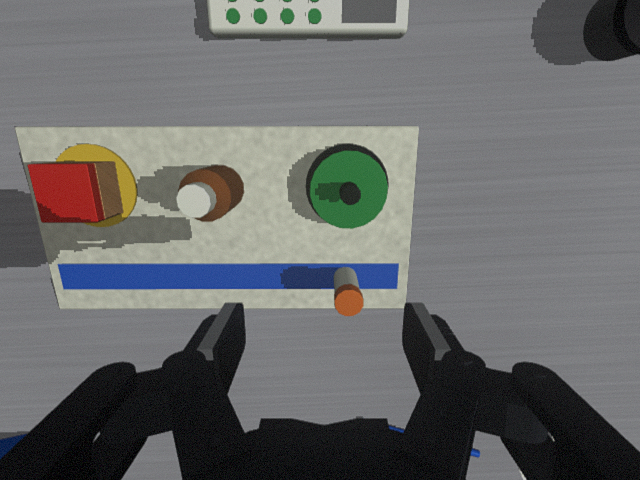

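The vial now stands on the stripe at (347,285), measured at (0.6612, 0.0805) against a target of (0.661, 0.080). Everything else is in place and the gripper is clear, so I'm handing in.

```bash
python3 -c "
from rig import arm
print(arm.sign_off())"
```

```text
the job is handed in; nothing more can be done
None
```

The board is laid out as asked and handed in at about 52 s on the robot clock: every piece measured within about 2 mm of its target, the vial only after I regripped it and shifted it 6.5 mm, and the canister and remote were not moved.

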